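Pack the ink tins and latch the ink case

ROBOT

A 6-joint arm with a two-finger parallel gripper is mounted at the origin on the work surface. World frame = base frame: x ahead of the robot, y to its left, z up, the work surface at z = 0. Lengths are in m, angles in rad, forces in N, time in s.
With the tool pointing down it reaches from about 0.35 to 0.775 m from the base axis. Payload 5.5 kg.
Tool frame: the origin (TCP) lies midway between the tips of the shut fingers; the grasp point (between the pads) lies 19 mm behind it; z points along the fingers, x is the direction in which the jaws open and shut, and the axes are right-handed (so a half turn about z gives the same grasp; the last joint's range is limited). The gripper opens to 85 mm and grips with 20 to 120 N. Pads are 22 mm wide; open, the fingers measure 114 mm over their backs; the gripper's body (76 mm by 85 mm) begins 54 mm behind the grasp point. The pads swing forward as they close: fully open they stand 13 mm farther back than shut.
Start: joints at [-1.282, 0.313, 0.046, 1.304, 0, 1.431], TCP at [0.239, -0.523, 0.231] pointing down, gripper open.
Joint ranges: [-2.76, 2.76], [-0.86, 1.69], [-1.03, 1.26], [-2.2, 2.34], [-1.47, 1.5], [-3.14, 3.14]. Speed limits (rad/s): [2.57, 2.57, 3.14, 3.14, 3.14, 3.14].

INTERFACE

Orientations are given as a unit quaternion [w, x, y, z].
In Python, from workcell import env gives the robot as it stands.
- The arm moves only by the tool servo_tool, never from a script. Its argument "targets" is a list of rows, each an object with "xyz": the shift along the tool's x, y, z in m, a list of three; "twist": the turn, a rotation vector about the tool's x, y, z in rad, a list of three; "jaw": the opening, from 0 (shut) to 1 (fully open). A call has 1 to 12 rows; each row is the pose to reach, as a shift and turn from the pose commanded when the call began, along the tool's axes at that moment; what a row does not reach only later rows make up. A row lasts 1/12 s, in which the tool goes at most 41.7 mm and 7.16 degrees, less where a joint would pass 70% of its speed; a pose out of reach is approached as far as the arm can. A call with a gripper value outside its range is refused whole. The fingers move at their own pace and stop on an object; "squeeze" is the grip in N (left out, the last holds). Time passes only in rows, so rows that repeat a pose let the fingers close. It gives the time, the measured TCP pose, the force and the opening at its end, in the units of the state.
- env.get_state(): the state, without advancing time (a new reading comes with each control period).
- env.read_camera(name): name is "side" or "top"; returns a dict with "color" (384x512x3 uint8, red, green, blue), "depth" (384x512 float32, m along the optical axis (not along the pixel's ray), 0 where there is no reading), "fx", "fy", "cx", "cy" (pixels), "k1" (the pictures are not rectified: a ray, as slopes to the right and down, at radius r is drawn at 1 + k1 r^2 times it, then the intrinsics apply), "eye" and "attitude" of the camera in the world. Camera axes: x right, y down, z forward; pixel columns grow to the right and rows downward; lengths in m; the calibration is good to about 2 mm. A picture is of the moment at which its call begins.
- env.hand_in(): hands the job in, once; it reports no verdict.
The state is a dict: "clock": time; "joint_pos": joint angles; "qvel": joint speeds; "tau": joint torques, N m; "tcp_pos": TCP position; "orientation": TCP orientation; "wrist_force": force on the tool from outside, world axes, zero at the start; "ft_torque": the same for the moment, N m; "finger_gap": finger opening in m.
Only numpy, scipy, OpenCV 4.12 (cv2) and the standard library are available. Lean on these libraries where they do the work, as an engineer would, in place of code of your own. Each camera call takes 0.05 s, during which the arm holds its last target. There are 200 camera calls.

TASK

Pack up the inks: put every small ink tin that is out on the bench into the open blue steel case and shut the lid, then hook the wire bail of the draw latch over its keeper on the lid and push the red lever down past centre until it lies home against the case and holds the lid clamped tight. Then fold the brass hasp down flat over its staple; leave everything else on the bench where it is.

Things in the scene. Friction and masses are not known exactly. Their poses are not given: they have to be found in the camera images.
- case: blue sheet-steel ink case, fixed to the bench: 165 mm deep (x), 300 wide (y), 130 high without lid, walls 5, inner floor 6 mm above the bench. Origin: centre of its underside; its front (latch side) faces its own -x, towards the robot; z up. On the front: draw latch centred at y = -35 mm, hasp at y = +85 mm
- lid (a joint): lid angle (rad) about the hinge line along the case's y: 0 = fully shut on its rubber seal, 1.57 = upright; starts 1.55 to 1.68, stop 1.73. Stiff friction hinge (0.45 N m): the lid stays where it is left. The draw latch pulls it down with some 60 N
- lid_hinge (a point): middle of the lid's hinge line: the case's back top edge, 82.5 mm behind its centre, 130 mm up. Turns with the lid: when shut the lid reaches 165 mm from here along -x, is 300 mm wide and 30 mm tall (a shallow tray, open below, walls 4 mm)
- lid_edge (a point): middle of the lid's upper front edge, 165 mm from the hinge line along the lid and 30 mm off it; turns with the lid. Its front wall is plain to either side of keeper and hasp
- keeper: steel keeper of the draw latch on the lid's front face, 24 mm wide (y). Origin on that face at the lid's lower edge, axes as the lid's (-x out of the face, z up when shut). Boss from the face to 9 mm out; shelf, its top 9 mm above the origin; up-turned lip 21 to 25 mm out, its top 16 mm above the origin. Between boss and lip: a trough 12 mm wide, open upwards
- keeper_seat (a point): where the axis of the bail's bar lies when hooked: in the trough, 15 mm out of the lid's front face and 12 mm above the keeper's origin
- lever (a joint): angle (rad) of the red latch lever: 0 = home, hanging down flat to the case front; its tip swings out and up as it grows, 1.57 = straight out, stop 2.6; starts 1.3 to 1.9. Friction (0.08 N m) holds it where left. Bail hooked: the bail pulls from about 0.9 down, a push of some 5 N near the tip overcomes it; dead centre is near 0.3, below that the pull closes it to 0 and holds it
- lever_pivot (a point): axis of the lever's pin (along the case's y), 18 mm out of the case front, 90 mm up; turns with the lever. At angle 0 the lever plate, 28 mm wide (y), runs from 6 mm above the pin to 60 mm below, its outer face 8 mm out from the pin; a tab turns outwards at its tip
- bail: bail: U-shaped loop of 6 mm wire swinging freely (by gravity) on a second pin in the lever, 14 mm from the lever's (at lever 0: 13.5 mm below, 3.6 mm behind). Origin on that pin; z along the loop to its cross bar, 64 mm away. Legs at y = +-20 mm, 46 mm over the outside. Starts folded out over the lever, 0.44 rad off it. Upright it leans in to the keeper. Carried by its legs, the lever follows
- bail_bar (a point): middle of the bail's cross bar (axis of the wire, which runs along y)
- hasp (a joint): angle (rad) of the brass hasp about its hinge on the lid's front, measured from the lid: 0 = hanging down flat over the staple; its tip swings out and up as it grows; starts 1.4 to 1.95, stop 2.6. Light friction (0.03 N m) holds it where it is left
- hasp_pivot (a point): hasp's hinge axis, along y, 5.5 mm out of the lid's front face, 22 mm above the lid's lower edge; turns with the hasp. Leaf 38 mm wide, 3 thick, 64 long, slotted from 22 to 38 mm; the staple on the case, 122 mm up, comes 18 mm out of the case front, through the slot
- hasp_tip (a point): point on the leaf 62 mm from the hinge axis, where a small tab turns outwards
- tin_red: small round ink tin, aluminium with a red label band and lid disc, 54 mm diameter, 36 mm tall, 0.14 to 0.25 kg; origin at the centre of its base, z along its axis (up when it stands). None at the start if absent
- tin_yellow: small round ink tin, aluminium with a yellow label band and lid disc, 54 mm diameter, 36 mm tall, 0.14 to 0.25 kg; origin at the centre of its base, z along its axis (up when it stands). None at the start if absent
- tin_green: small round ink tin, aluminium with a green label band and lid disc, 54 mm diameter, 36 mm tall, 0.14 to 0.25 kg; origin at the centre of its base, z along its axis (up when it stands). None at the start if absent
- tin_orange: small round ink tin, aluminium with a orange label band and lid disc, 54 mm diameter, 36 mm tall, 0.14 to 0.25 kg; origin at the centre of its base, z along its axis (up when it stands). None at the start if absent
- ink_knife: bystander: ink spatula about 200 mm long lying flat; leave alone
- brayer: bystander: hand roller with a black rubber roll 75 mm wide and a wooden handle, lying; about 180 mm long and 36 mm tall; leave alone
- dabber: bystander: wooden inking dabber, 98 mm across, 108 mm tall; leave alone
- solvent: bystander: clear bottle with a red cap, 64 mm diameter, 170 mm tall; origin under its centre; leave alone
- ink_tub: bystander: large black ink tub, 90 mm diameter, 100 mm tall; origin under its centre; leave alone, it does not go in the case
- tape_roll: bystander: cardboard tape roll, 90 mm diameter, 24 mm tall; leave alone
- mug: bystander: white mug, 72 mm diameter, 90 mm tall, handle on its +y side reaching 63 mm from the axis; leave alone
Things that resemble listed ones, but are neither listed nor needed, are in the scene too. What is shaped like the tin_orange but black, purple or turquoise is not meant.

How it is judged:
By the outcome, as a careful person would: the job done as asked, in the order asked, and still so for the second after the job is handed in, with the robot touching nothing.
Of tin_red, tin_yellow, tin_green, tin_orange only 2 to 4 are there at a start; the rules pass over those that are not, and their reading is None.
At some moment in a run one of tin_red, tin_yellow, tin_green, tin_orange may be knocked a few centimetres aside while the robot is not near it.
Once in a run the grip may slacken for a moment while it holds something.
It also fails if it takes over 210 s, if anything falls off the work surface, if the arm or the gripper's body presses on something with over 40 N, if the wrist force passes 120 N, or if a joint passes its speed limit or range.

## Working session

There is one attempt and no reset: what is moved stays moved. The work goes in short steps, Python scripts to look and compute and a tool call to move; the robot and the scene stay as the last step left them, time stands still between calls to the robot, and variables do not carry over. Pictures are saved under pics/ and viewed, about 12 in all and at most 16, crops included, and the job is handed in when it is done.

Besides the shell and the picture viewer there is one more tool, called by a JSON object that holds its "op" and its "data". servo_tool: Moves the arm, as the interface text tells. Its arguments: {"type":"object","properties":{"targets":{"type":"array","items":{"type":"object","properties":{"xyz":{"type":"array","items":{"type":"number"}},"twist":{"type":"array","items":{"type":"number"}},"jaw":{"type":"number"}}}},"squeeze":{"type":"number"}},"required":["targets"]}

```bash
ls; mkdir -p pics
cat > h.py <<'E'
import numpy as np,cv2,json
from scipy.spatial.transform import Rotation as R
from workcell import env
def q2R(q): return R.from_quat([q[1],q[2],q[3],q[0]])
def cam(n):
    c=env.read_camera(n)
    np.savez('%s.npz'%n,**{k:np.asarray(v) for k,v in c.items()})
    return c
def world(c):
    h,w=c['depth'].shape
    K=np.array([[c['fx'],0,c['cx']],[0,c['fy'],c['cy']],[0,0,1.]])
    v,u=np.mgrid[:h,:w].astype(float)
    p=cv2.undistortPoints(np.stack([u.ravel(),v.ravel()],1)[:,None],K,np.array([c['k1'],0,0,0.,0]))[:,0]
    d=c['depth'].ravel()
    P=np.c_[p[:,0]*d,p[:,1]*d,d]
    a=np.asarray(c['attitude'],float)
    M=a if a.shape==(3,3) else q2R(a).as_matrix()
    W=P@M.T+np.asarray(c['eye'])
    W[d==0]=np.nan
    return W.reshape(h,w,3)
def proj(c,X):
    a=np.asarray(c['attitude'],float)
    M=a if a.shape==(3,3) else q2R(a).as_matrix()
    p=(np.atleast_2d(X)-np.asarray(c['eye']))@M
    s=p[:,:2]/p[:,2:]; r2=(s**2).sum(1,keepdims=True); s=s*(1+c['k1']*r2)
    return s*[c['fx'],c['fy']]+[c['cx'],c['cy']]
def save(c,name,crop=None,scale=1):
    im=c['color'][...,::-1]
    if crop: u0,v0,u1,v1=crop; im=im[v0:v1,u0:u1]
    cv2.imwrite('pics/%s.png'%name,cv2.resize(im,None,fx=scale,fy=scale,interpolation=cv2.INTER_CUBIC))
def togo(target,quat=None):
    s=env.get_state(); Rt=q2R(s['orientation'])
    return Rt.inv().apply(np.array(target)-s['tcp_pos'])
E
python3 - <<'E'
from h import *
for n in('top','side'):
    c=cam(n); save(c,n+'0',scale=1.5); print(n,c['eye'],c['attitude'],c['fx'],c['k1'])
print(env.get_state())
E
```

```text
pics
top [0.37520527 0.06344908 1.2743144 ] [ 0.03252123 -0.70131711  0.71146625 -0.030207  ] 403.3000927376714 0.026594562552614172
side [0.27922323 1.00914088 0.91045617] [ 0.05375587 -0.10267077  0.89761537 -0.42527129] 355.36975587187504 0.005741796919598835
{'clock': 0.1, 'joint_pos': array([-1.28160507e+00,  3.13893011e-01,  4.50801254e-02,  1.30363187e+00,
        1.45609245e-05,  1.43115082e+00]), 'qvel': array([-7.17501625e-04, -1.26179003e-04,  1.99180096e-03,  2.11387347e-04,
        2.28471387e-05, -8.42639999e-04]), 'tau': array([ 2.67186610e-03, -4.81723809e+01,  2.99245334e+01,  1.26714617e-02,
       -1.47589353e-04,  1.87167223e-05]), 'tcp_pos': array([ 0.23892743, -0.52248767,  0.23051134]), 'orientation': array([-5.43159604e-04,  8.41371561e-01, -5.40456489e-01, -6.19967430e-04]), 'wrist_force': array([-0.47326429, -0.26576105,  0.72643768]), 'ft_torque': array([ 0.0438869 , -0.03378726,  0.0264596 ]), 'finger_gap': 0.08537925871132496}
```

View pics/top0.png

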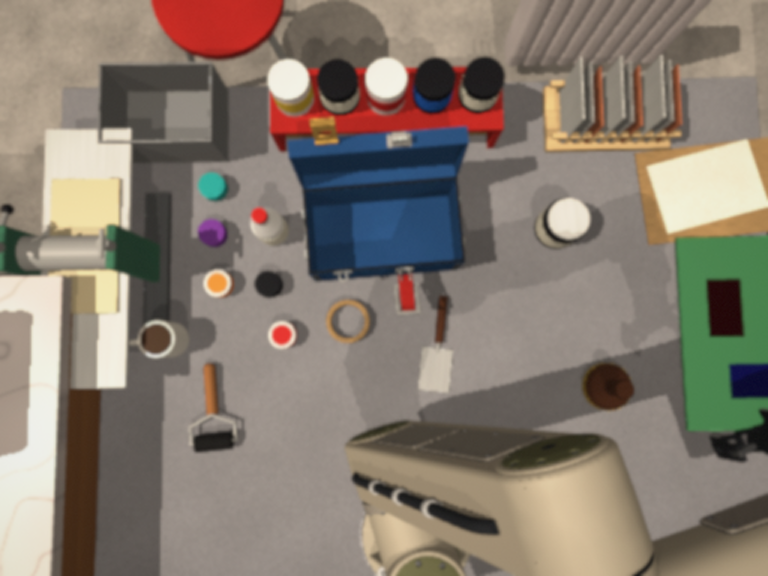

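View pics/side0.png

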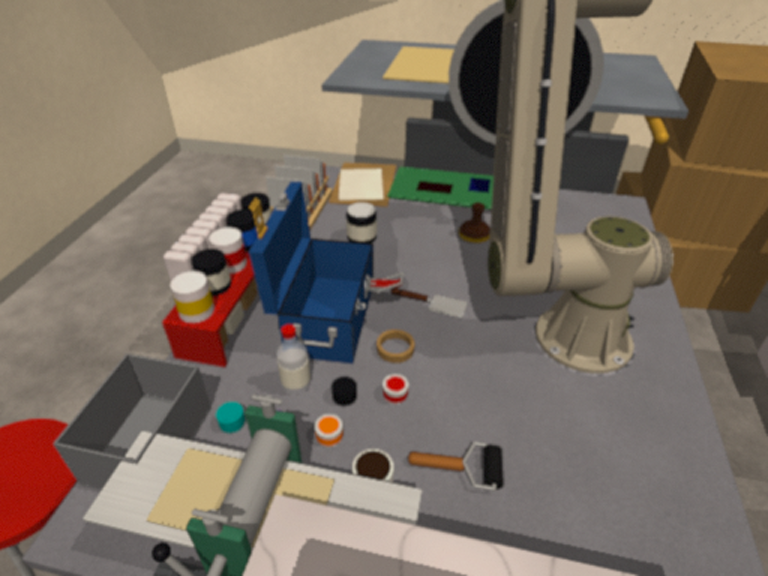

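Viewed pictures (2 so far). Top picture at 1.5x: the orange tin is at (217,283) and the red tin at (282,335). Lookalikes are black (268,283), purple (212,232) and turquoise (212,185). The case is at (385,230) with its lid up, the lever at (406,292) and the hasp at (323,130). I see no green or yellow tin, but the arm hides part of the bench. Next I'll measure, with one close crop.

Run:
```python
from h import *
ld=lambda n:{k:(v if v.ndim else v.item()) for k,v in np.load(n+'.npz').items()}
for n in('top','side'):
    c=ld(n);W=world(c)
    hsv=cv2.cvtColor(c['color'],cv2.COLOR_RGB2HSV)
    for nm,lo,hi in(('red',0,6),('orange',9,18),('yellow',22,35),('green',40,75)):
        m=((hsv[...,0]>=lo)&(hsv[...,0]<=hi)&(hsv[...,1]>130)&(hsv[...,2]>110)).astype(np.uint8)
        k,l,st,ce=cv2.connectedComponentsWithStats(m)
        for i in range(1,k):
            if st[i,4]<25: continue
            w=W[l==i]; md=np.nanmedian(w,0)
            if 0<md[0]<0.8 and -.05<md[2]<.4 : print(n,nm,ce[i].round(),st[i,4],md.round(4))
c=ld('top');W=world(c)
# case blue
hsv=cv2.cvtColor(c['color'],cv2.COLOR_RGB2HSV)
b=(hsv[...,0]>100)&(hsv[...,0]<125)&(hsv[...,1]>120)
P=W[b];P=P[~np.isnan(P[:,0])]
rim=P[(abs(P[:,2]-.13)<.006)&(P[:,1]>-.3)&(P[:,1]<.4)]
print('rim',len(rim),cv2.minAreaRect((rim[:,:2]*1000).astype(np.float32)))
lo=P[(abs(P[:,2]-.006)<.004)&(P[:,0]>.3)]
print('floor',cv2.minAreaRect((lo[:,:2]*1000).astype(np.float32)))
up=P[P[:,2]>.2]; print('lid',len(up),up.min(0),up.max(0))
im=cv2.resize(c['color'][100:250,110:330],None,fx=3.5,fy=3.5,interpolation=cv2.INTER_CUBIC)
cv2.imwrite('pics/crop1.png',im[...,::-1])
```

```text
top red [173. 143.] 85 [0.6237 0.289  0.1702]
top red [271. 195.] 195 [0.4817 0.0165 0.1013]
top red [187. 223.] 115 [0.4055 0.2716 0.0368]
top orange [216.  86.] 271 [0.7212 0.1539 0.3434]
top orange [508. 105.] 199 [ 0.7711 -0.7476  0.0035]
top orange [436. 129.] 560 [ 0.6881 -0.5101  0.0039]
top orange [489. 150.] 476 [ 0.6213 -0.684   0.004 ]
top orange [144. 188.] 114 [0.5148 0.4039 0.0378]
top orange [140. 259.] 187 [0.2977 0.4183 0.024 ]
side red [256. 188.] 58 [0.4895 0.0133 0.0991]
side red [192. 221.] 57 [0.6236 0.2939 0.169 ]
side red [263. 256.] 89 [0.4082 0.2683 0.0359]
side red [263. 265.] 41 [0.4005 0.294  0.0178]
side orange [251. 114.] 155 [ 0.6422 -0.7537  0.0043]
side orange [222. 130.] 45 [ 0.7814 -0.5269  0.0046]
side orange [254. 134.] 34 [ 0.612  -0.5232  0.003 ]
side orange [263. 231.] 133 [0.4299 0.154  0.0231]
side orange [219. 283.] 119 [0.5165 0.4028 0.0363]
side orange [219. 293.] 66 [0.5084 0.426  0.018 ]
side orange [291. 307.] 262 [0.2982 0.424  0.0214]
side green [287. 124.] 369 [ 0.4751 -0.6387  0.0121]
side green [322. 131.] 25 [ 0.2817 -0.6139  0.0119]
rim 1119 ((676.3968505859375, 64.6358642578125), (298.5231018066406, 292.2154846191406), 4.968140125274658)
floor ((530.2587890625, -265.20184326171875), (994.779296875, 223.526611328125), 74.45812225341797)
lid 1397 [ 0.69112669 -0.08023707  0.20001241] [0.73663275 0.2143257  0.29948141]
```

View pics/crop1.png

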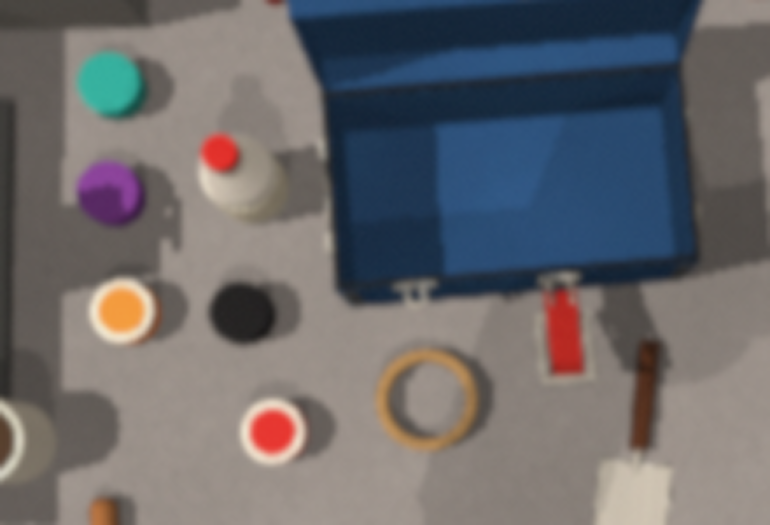

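The crop (picture 3) confirms that the red and orange tins have aluminium rims with coloured discs. Black, purple and turquoise are solid-coloured decoys. The first move clears the top view and heads towards the red tin.

{"op": "servo_tool", "data": {"targets": [{"xyz": [-0.264,-0.32,-0.03],"twist": [0,0,-1.35],"jaw": 1},{"xyz": [-0.264,-0.32,-0.03],"twist": [0,0,-1.35],"jaw": 1},{"xyz": [-0.264,-0.32,-0.03],"twist": [0,0,-1.35],"jaw": 1},{"xyz": [-0.264,-0.32,-0.03],"twist": [0,0,-1.35],"jaw": 1},{"xyz": [-0.264,-0.32,-0.03],"twist": [0,0,-1.35],"jaw": 1},{"xyz": [-0.264,-0.32,-0.03],"twist": [0,0,-1.35],"jaw": 1},{"xyz": [-0.264,-0.32,-0.03],"twist": [0,0,-1.35],"jaw": 1},{"xyz": [-0.264,-0.32,-0.03],"twist": [0,0,-1.35],"jaw": 1},{"xyz": [-0.264,-0.32,-0.03],"twist": [0,0,-1.35],"jaw": 1},{"xyz": [-0.264,-0.32,-0.03],"twist": [0,0,-1.35],"jaw": 1},{"xyz": [-0.264,-0.32,-0.03],"twist": [0,0,-1.35],"jaw": 1},{"xyz": [-0.264,-0.32,-0.03],"twist": [0,0,-1.35],"jaw": 1}]}}

```text
clock: 1.1
tcp_pos: [0.421, -0.1474, 0.2613]
orientation: [0.0, 0.994, 0.108, -0.0]
wrist_force: [0.6, -0.1, -1.0]
finger_gap: 0.0849
```

```bash
cat >> h.py <<'E'
def Rt(yaw,pitch=0):
    """tool x at yaw (deg), z down; pitch tilts tool z toward +x (about world y) for yaw 90"""
    b=R.from_matrix(np.array([[np.cos(np.radians(yaw)),np.sin(np.radians(yaw)),0],[np.sin(np.radians(yaw)),-np.cos(np.radians(yaw)),0],[0,0,-1]]).T)
    return R.from_rotvec([0,-np.radians(pitch),0])*b
def plan(*tg):
    """tg: (xyz, yaw, pitch); rows relative to the present pose"""
    s=env.get_state(); R0=q2R(s['orientation']); p=s['tcp_pos']
    print('at',np.round(p,4),'F',np.round(s['wrist_force'],1),'gap',round(s['finger_gap'],4))
    for t in tg:
        x=R0.inv().apply(np.array(t[0])-p)
        w=(R0.inv()*Rt(*t[1:])).as_rotvec() if len(t)>1 else np.zeros(3)
        print(t,'->',x.round(4),w.round(4))
def tins(W,c,names=('red','orange','yellow','green')):
    hsv=cv2.cvtColor(c['color'],cv2.COLOR_RGB2HSV)
    B=dict(red=(0,6),orange=(9,18),yellow=(22,35),green=(40,75))
    for nm in names:
        lo,hi=B[nm]
        m=((hsv[...,0]>=lo)&(hsv[...,0]<=hi)&(hsv[...,1]>130)&(hsv[...,2]>90)).astype(np.uint8)
        k,l,st,ce=cv2.connectedComponentsWithStats(m)
        for i in range(1,k):
            md=np.nanmedian(W[l==i],0)
            if 20<st[i,4]<300 and .25<md[0]<.8 and abs(md[1])<.6 and .01<md[2]<.12: print(nm,ce[i].round(),st[i,4],md.round(4))
E
python3 - <<'E'
from h import *
c=cam('top');W=world(c);save(c,'top1',scale=1.5)
tins(W,c)
hsv=cv2.cvtColor(c['color'],cv2.COLOR_RGB2HSV)
b=(hsv[...,0]>100)&(hsv[...,0]<125)&(hsv[...,1]>100)&(W[...,1]>-.15)&(W[...,1]<.3)
P=W[b&(W[...,0]>.45)&(W[...,0]<.72)]
for i in np.linspace(-.1,.24,18):
    q=P[abs(P[:,1]-i)<.01]
    r=q[(abs(q[:,2]-.13)<.012)]
    if len(r)>1: print(round(i,3),'front x',r[:,0].min().round(4),'max',r[:,0].max().round(4),len(r))
r=P[abs(P[:,2]-.13)<.01]
for i in np.linspace(.54,.68,8):
    q=r[abs(r[:,0]-i)<.008]
    if len(q): print('x',i.round(3),q[:,1].min().round(4),q[:,1].max().round(4))
u=W[b&(W[...,2]>.2)&(W[...,0]>.6)&(W[...,0]<.8)]
print('lid',np.percentile(u,[1,50,99],0).round(4))
plan(((.406,.270,.12),90),((.406,.270,.008),90))
E
```

```text
red [271. 195.] 194 [0.4818 0.0165 0.1007]
red [187. 223.] 115 [0.4054 0.2717 0.0367]
orange [144. 188.] 114 [0.5145 0.4032 0.0372]
orange [292. 217.] 27 [ 0.4228 -0.0516  0.02  ]
orange [140. 259.] 215 [0.2979 0.4175 0.0235]
-0.08 front x 0.5383 max 0.7177 90
-0.06 front x 0.5366 max 0.719 79
-0.04 front x 0.5358 max 0.7195 82
-0.02 front x 0.5341 max 0.7199 84
-0.0 front x 0.5333 max 0.7199 82
0.02 front x 0.5333 max 0.7199 82
0.04 front x 0.53 max 0.7199 91
0.06 front x 0.5284 max 0.72 99
0.08 front x 0.5275 max 0.7198 105
0.1 front x 0.5261 max 0.7199 109
0.12 front x 0.5251 max 0.718 99
0.14 front x 0.6828 max 0.7166 89
0.16 front x 0.522 max 0.7163 103
0.18 front x 0.5209 max 0.7138 104
0.2 front x 0.5242 max 0.7122 95
0.22 front x 0.6896 max 0.7103 9
x 0.54 -0.0867 0.2004
x 0.56 -0.0883 -0.0881
x 0.58 -0.088 -0.0862
x 0.6 -0.0857 -0.0854
x 0.62 -0.0842 -0.083
x 0.64 -0.0836 -0.082
x 0.66 -0.0818 -0.0809
x 0.68 -0.0799 0.2097
lid [[ 0.6949 -0.0786  0.2008]
 [ 0.7181  0.0781  0.2934]
 [ 0.7353  0.2135  0.2989]]
at [ 0.4205 -0.1487  0.2611] F [-0.5 -0.3  0.7] gap 0.0849
((0.406, 0.27, 0.12), 90) -> [ 0.0727 -0.4126  0.141 ] [-3.0000e-04  5.0000e-04 -1.3619e+00]
((0.406, 0.27, 0.008), 90) -> [ 0.0728 -0.4127  0.253 ] [-3.0000e-04  5.0000e-04 -1.3619e+00]
```

View pics/top1.png

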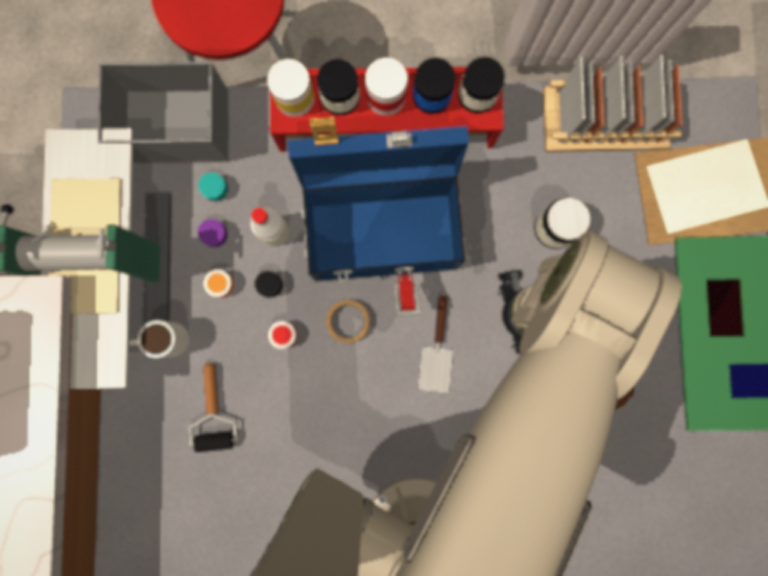

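Still two tins only: the bench area the arm had hidden is clear (picture 4). Going above the red tin.

{"op": "servo_tool", "data": {"targets": [{"xyz": [0.073,-0.413,0.141],"twist": [0,0,-1.362],"jaw": 1},{"xyz": [0.073,-0.413,0.141],"twist": [0,0,-1.362],"jaw": 1},{"xyz": [0.073,-0.413,0.141],"twist": [0,0,-1.362],"jaw": 1},{"xyz": [0.073,-0.413,0.141],"twist": [0,0,-1.362],"jaw": 1},{"xyz": [0.073,-0.413,0.141],"twist": [0,0,-1.362],"jaw": 1},{"xyz": [0.073,-0.413,0.141],"twist": [0,0,-1.362],"jaw": 1},{"xyz": [0.073,-0.413,0.141],"twist": [0,0,-1.362],"jaw": 1},{"xyz": [0.073,-0.413,0.141],"twist": [0,0,-1.362],"jaw": 1},{"xyz": [0.073,-0.413,0.141],"twist": [0,0,-1.362],"jaw": 1},{"xyz": [0.073,-0.413,0.141],"twist": [0,0,-1.362],"jaw": 1},{"xyz": [0.073,-0.413,0.141],"twist": [0,0,-1.362],"jaw": 1},{"xyz": [0.073,-0.413,0.141],"twist": [0,0,-1.362],"jaw": 1}]}}

```text
clock: 2.15
tcp_pos: [0.406, 0.2713, 0.118]
orientation: [-0.001, 0.706, 0.708, -0.001]
wrist_force: [0.3, -0.3, 0.1]
finger_gap: 0.0858
```

Run:
```python
from h import *
c=cam('side');W=world(c);tins(W,c)
print(env.get_state()['joint_pos'].round(3),env.get_state()['orientation'].round(3))
plan(((.406,.270,.008),90))
```

```text
red [263. 255.] 91 [0.4084 0.268  0.0363]
red [263. 265.] 45 [0.4033 0.2945 0.0189]
orange [271. 234.] 55 [0.4024 0.1616 0.0225]
orange [253. 232.] 22 [0.4668 0.1619 0.0242]
orange [219. 283.] 119 [0.5168 0.4014 0.0359]
orange [219. 293.] 66 [0.5084 0.4265 0.0175]
orange [290. 307.] 290 [0.299  0.4251 0.0213]
[ 0.421  0.214 -0.373  0.987 -0.     0.424] [-0.     0.708  0.706 -0.001]
at [0.4061 0.2695 0.1187] F [-0.1 -0.2 -0.2] gap 0.0853
((0.406, 0.27, 0.008), 90) -> [6.000e-04 1.000e-04 1.107e-01] [-0.0024  0.0014 -0.0023]
```

{"op": "servo_tool", "data": {"targets": [{"xyz": [0,0.001,0.04],"jaw": 1},{"xyz": [0,0.001,0.08],"jaw": 1},{"xyz": [0,0.001,0.11],"jaw": 1},{"xyz": [0,0.001,0.11],"jaw": 1},{"xyz": [0,0.001,0.11],"jaw": 0.3},{"xyz": [0,0.001,0.11],"jaw": 0.3},{"xyz": [0,0.001,0.11],"jaw": 0.3},{"xyz": [0,0.001,0.11],"jaw": 0.3},{"xyz": [0,0.001,0.11],"jaw": 0.3},{"xyz": [0,0.001,0.11],"jaw": 0.3},{"xyz": [0,0.001,0.11],"jaw": 0.3},{"xyz": [0,0.001,0.11],"jaw": 0.3}], "squeeze": 60}}

```text
schema error: expected keys xyz, twist, jaw
```

{"op": "servo_tool", "data": {"targets": [{"xyz": [0,0.001,0.04],"twist": [0,0,0],"jaw": 1},{"xyz": [0,0.001,0.08],"twist": [0,0,0],"jaw": 1},{"xyz": [0,0.001,0.11],"twist": [0,0,0],"jaw": 1},{"xyz": [0,0.001,0.11],"twist": [0,0,0],"jaw": 1},{"xyz": [0,0.001,0.11],"twist": [0,0,0],"jaw": 0.3},{"xyz": [0,0.001,0.11],"twist": [0,0,0],"jaw": 0.3},{"xyz": [0,0.001,0.11],"twist": [0,0,0],"jaw": 0.3},{"xyz": [0,0.001,0.11],"twist": [0,0,0],"jaw": 0.3},{"xyz": [0,0.001,0.11],"twist": [0,0,0],"jaw": 0.3},{"xyz": [0,0.001,0.11],"twist": [0,0,0],"jaw": 0.3},{"xyz": [0,0.001,0.11],"twist": [0,0,0],"jaw": 0.3},{"xyz": [0,0.001,0.11],"twist": [0,0,0],"jaw": 0.3}], "squeeze": 60}}

```text
clock: 3.2
tcp_pos: [0.41, 0.2697, 0.013]
orientation: [0.002, 0.708, 0.706, 0.002]
wrist_force: [0.5, -2.9, 7.5]
finger_gap: 0.0518
```

{"op": "servo_tool", "data": {"targets": [{"xyz": [0,0,-0.04],"twist": [0,0,0],"jaw": 0.3},{"xyz": [0,0,-0.08],"twist": [0,0,0],"jaw": 0.3},{"xyz": [0,0,-0.12],"twist": [0,0,0],"jaw": 0.3},{"xyz": [0,0,-0.16],"twist": [0,0,0],"jaw": 0.3},{"xyz": [0,0,-0.2],"twist": [0,0,0],"jaw": 0.3},{"xyz": [0,0,-0.24],"twist": [0,0,0],"jaw": 0.3},{"xyz": [0,0,-0.24],"twist": [0,0,0],"jaw": 0.3}]}}

```text
clock: 3.78
tcp_pos: [0.411, 0.271, 0.2601]
orientation: [0.003, 0.707, 0.707, 0.007]
wrist_force: [1.2, 0.3, -1.5]
finger_gap: 0.0521
```

{"op": "servo_tool", "data": {"targets": [{"xyz": [-0.03,0.03,0],"twist": [0,0,-0.07],"jaw": 0.3},{"xyz": [-0.06,0.065,0],"twist": [0,0,-0.07],"jaw": 0.3},{"xyz": [-0.09,0.1,0],"twist": [0,0,-0.07],"jaw": 0.3},{"xyz": [-0.12,0.14,0],"twist": [0,0,-0.07],"jaw": 0.3},{"xyz": [-0.15,0.18,0],"twist": [0,0,-0.07],"jaw": 0.3},{"xyz": [-0.15,0.194,0],"twist": [0,0,-0.07],"jaw": 0.3},{"xyz": [-0.15,0.194,0],"twist": [0,0,-0.07],"jaw": 0.3},{"xyz": [-0.15,0.194,0.0],"twist": [0,0,-0.07],"jaw": 0.3}]}}

```text
clock: 4.45
tcp_pos: [0.6027, 0.1176, 0.2496]
orientation: [-0.0, 0.683, 0.73, -0.0]
wrist_force: [-0.8, 1.3, -1.5]
finger_gap: 0.0526
```

Run:
```python
from h import *
c=cam('top');W=world(c);tins(W,c);save(c,'top2',(130,60,360,220),3.4)
plan(((.605,.121,.02),94))
```

```text
red [271. 195.] 199 [0.4819 0.0179 0.1008]
orange [144. 188.] 114 [0.5144 0.4041 0.0373]
orange [292. 216.] 29 [ 0.4257 -0.0518  0.0191]
orange [140. 259.] 215 [0.2979 0.4175 0.0234]
at [0.6014 0.1186 0.2502] F [-0.7  0.2 -1.3] gap 0.052
((0.605, 0.121, 0.02), 94) -> [0.0021 0.0039 0.2302] [-0.0007 -0.0002 -0.0022]
```

View pics/top2.png

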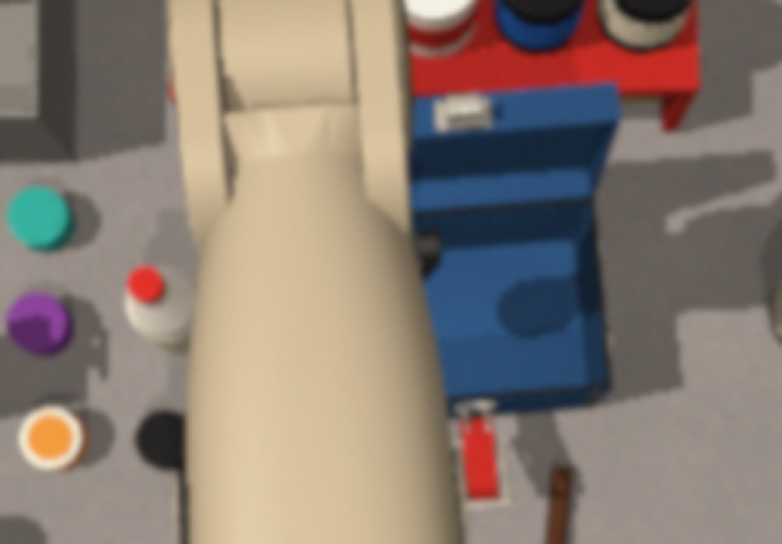

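Picture 5: the arm is over the left half of the case and hides the tool from above. Lowering.

{"op": "servo_tool", "data": {"targets": [{"xyz": [0,0.003,0.04],"twist": [0,0,0],"jaw": 0.3},{"xyz": [0,0.003,0.08],"twist": [0,0,0],"jaw": 0.3},{"xyz": [0,0.003,0.12],"twist": [0,0,0],"jaw": 0.3},{"xyz": [0,0.003,0.16],"twist": [0,0,0],"jaw": 0.3},{"xyz": [0,0.003,0.195],"twist": [0,0,0],"jaw": 0.3},{"xyz": [0,0.003,0.215],"twist": [0,0,0],"jaw": 0.3},{"xyz": [0,0.003,0.225],"twist": [0,0,0],"jaw": 0.3},{"xyz": [0,0.003,0.229],"twist": [0,0,0],"jaw": 0.3},{"xyz": [0,0.003,0.229],"twist": [0,0,0],"jaw": 0.3}]}}

```text
clock: 5.25
tcp_pos: [0.604, 0.1201, 0.022]
orientation: [0.0, 0.682, 0.732, 0.0]
wrist_force: [0.0, -0.3, -1.1]
finger_gap: 0.0526
```

{"op": "servo_tool", "data": {"targets": [{"xyz": [0,0,0],"twist": [0,0,0],"jaw": 0.85},{"xyz": [0,0,0],"twist": [0,0,0],"jaw": 0.85},{"xyz": [0,0,0],"twist": [0,0,0],"jaw": 0.85},{"xyz": [0,0,-0.02],"twist": [0,0,0],"jaw": 0.85},{"xyz": [0,0,-0.05],"twist": [0,0,0],"jaw": 0.85},{"xyz": [0,0,-0.09],"twist": [0,0,0],"jaw": 0.85},{"xyz": [0,0,-0.13],"twist": [0,0,0],"jaw": 0.85},{"xyz": [0,0,-0.17],"twist": [0,0,0],"jaw": 0.85},{"xyz": [0,0,-0.21],"twist": [0,0,0],"jaw": 0.85},{"xyz": [0,0,-0.21],"twist": [0,0,0],"jaw": 0.85}]}}

```text
clock: 6.08
tcp_pos: [0.6084, 0.1197, 0.2423]
orientation: [0.006, 0.682, 0.731, 0.006]
wrist_force: [0.7, 0.1, 1.5]
finger_gap: 0.0725
```

Run:
```python
from h import *
c=cam('side');W=world(c);tins(W,c)
plan(((.515,.403,.20),90),((.515,.403,.10),90))
```

```text
red [256. 188.] 58 [0.4892 0.0151 0.0997]
orange [263. 230.] 211 [0.4338 0.1502 0.021 ]
orange [219. 283.] 118 [0.5167 0.4019 0.0363]
orange [219. 293.] 66 [0.5084 0.4272 0.0181]
orange [291. 307.] 288 [0.2986 0.4255 0.0215]
at [0.6076 0.1196 0.2385] F [ 0.  -0.7 -0.9] gap 0.0728
((0.515, 0.403, 0.2), 90) -> [ 0.2892 -0.0733  0.0375] [ 0.0126 -0.0003  0.0691]
((0.515, 0.403, 0.1), 90) -> [ 0.2892 -0.0746  0.1375] [ 0.0126 -0.0003  0.0691]
```

{"op": "servo_tool", "data": {"targets": [{"xyz": [0.04,-0.01,0],"twist": [0,0,0.07],"jaw": 1},{"xyz": [0.08,-0.02,0],"twist": [0,0,0.07],"jaw": 1},{"xyz": [0.12,-0.03,0],"twist": [0,0,0.07],"jaw": 1},{"xyz": [0.16,-0.04,0],"twist": [0,0,0.07],"jaw": 1},{"xyz": [0.2,-0.05,0],"twist": [0,0,0.07],"jaw": 1},{"xyz": [0.24,-0.06,0],"twist": [0,0,0.07],"jaw": 1},{"xyz": [0.28,-0.07,0.02],"twist": [0,0,0.07],"jaw": 1},{"xyz": [0.289,-0.074,0.05],"twist": [0,0,0.07],"jaw": 1},{"xyz": [0.289,-0.074,0.09],"twist": [0,0,0.07],"jaw": 1},{"xyz": [0.289,-0.074,0.13],"twist": [0,0,0.07],"jaw": 1},{"xyz": [0.289,-0.074,0.14],"twist": [0,0,0.07],"jaw": 1}]}}

```text
clock: 7.05
tcp_pos: [0.506, 0.4007, 0.084]
orientation: [-0.001, 0.707, 0.707, -0.005]
wrist_force: [-1.0, -1.7, -0.6]
finger_gap: 0.0854
```

Run:
```python
from h import *
c=cam('side');W=world(c);tins(W,c)
c=cam('top');W=world(c);tins(W,c);save(c,'top3',(190,70,330,220),4)
plan(((.5155,.4025,.010),90))
```

```text
red [256. 188.] 55 [0.4886 0.0148 0.0997]
orange [263. 230.] 211 [0.4329 0.1501 0.0215]
orange [220. 284.] 81 [0.5105 0.4077 0.0365]
orange [219. 293.] 66 [0.5086 0.4266 0.0171]
orange [290. 307.] 291 [0.2987 0.4255 0.0214]
yellow [316. 159.] 23 [ 0.2945 -0.3507  0.014 ]
red [236. 159.] 113 [0.6009 0.1198 0.0432]
red [271. 195.] 198 [0.4818 0.0162 0.1008]
orange [145. 192.] 35 [0.4993 0.3959 0.0389]
at [0.5082 0.4011 0.0882] F [ 0.4 -0.6 -0. ] gap 0.0851
((0.5155, 0.4025, 0.01), 90) -> [0.0017 0.0078 0.0781] [-0.006   0.0038 -0.0009]
```

View pics/top3.png

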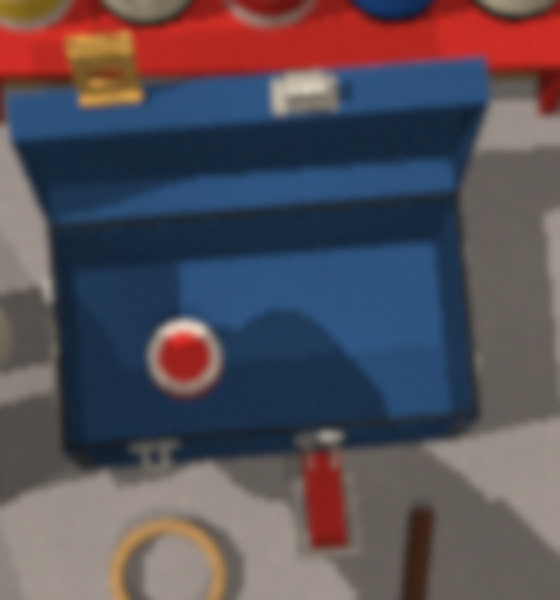

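Picture 6: the red tin stands upright in the case at (184,356). Gripping the orange tin now.

{"op": "servo_tool", "data": {"targets": [{"xyz": [0.001,0.008,0.03],"twist": [0,0,0],"jaw": 1},{"xyz": [0.001,0.008,0.065],"twist": [0,0,0],"jaw": 1},{"xyz": [0.001,0.008,0.078],"twist": [0,0,0],"jaw": 1},{"xyz": [0.001,0.008,0.078],"twist": [0,0,0],"jaw": 1},{"xyz": [0.001,0.008,0.078],"twist": [0,0,0],"jaw": 0.3},{"xyz": [0.001,0.008,0.078],"twist": [0,0,0],"jaw": 0.3},{"xyz": [0.001,0.008,0.078],"twist": [0,0,0],"jaw": 0.3},{"xyz": [0.001,0.008,0.078],"twist": [0,0,0],"jaw": 0.3},{"xyz": [0.001,0.008,0.078],"twist": [0,0,0],"jaw": 0.3},{"xyz": [0.001,0.008,0.078],"twist": [0,0,0],"jaw": 0.3},{"xyz": [0.001,0.008,0.078],"twist": [0,0,0],"jaw": 0.3}], "squeeze": 60}}

```text
clock: 8.07
tcp_pos: [0.521, 0.4047, 0.0171]
orientation: [0.001, 0.707, 0.707, 0.003]
wrist_force: [-0.3, -0.7, 6.7]
finger_gap: 0.0519
```

{"op": "servo_tool", "data": {"targets": [{"xyz": [0,0,-0.04],"twist": [0,0,0],"jaw": 0.3},{"xyz": [0,0,-0.08],"twist": [0,0,0],"jaw": 0.3},{"xyz": [0,0,-0.12],"twist": [0,0,0],"jaw": 0.3},{"xyz": [0,0,-0.16],"twist": [0,0,0],"jaw": 0.3},{"xyz": [0,0,-0.2],"twist": [0,0,0],"jaw": 0.3},{"xyz": [0,0,-0.24],"twist": [0,0,0],"jaw": 0.3},{"xyz": [0,0,-0.25],"twist": [0,0,0],"jaw": 0.3},{"xyz": [0,0,-0.25],"twist": [0,0,0],"jaw": 0.3}]}}

```text
clock: 8.73
tcp_pos: [0.5204, 0.4048, 0.2698]
orientation: [0.001, 0.707, 0.707, 0.005]
wrist_force: [-0.1, 0.7, -1.1]
finger_gap: 0.0519
```

Run:
```python
from h import *
plan(((.614,.01,.25),94),((.614,.01,.022),94))
```

```text
at [0.5204 0.4048 0.2698] F [-0.1  0.7 -1.1] gap 0.0519
((0.614, 0.01, 0.25), 94) -> [-0.3948  0.0937  0.0185] [ 0.0096 -0.0052 -0.0706]
((0.614, 0.01, 0.022), 94) -> [-0.3961  0.0915  0.2465] [ 0.0096 -0.0052 -0.0706]
```

{"op": "servo_tool", "data": {"targets": [{"xyz": [-0.04,0.009,0],"twist": [0,0,-0.07],"jaw": 0.3},{"xyz": [-0.08,0.019,0],"twist": [0,0,-0.07],"jaw": 0.3},{"xyz": [-0.12,0.028,0],"twist": [0,0,-0.07],"jaw": 0.3},{"xyz": [-0.16,0.038,0],"twist": [0,0,-0.07],"jaw": 0.3},{"xyz": [-0.2,0.047,0],"twist": [0,0,-0.07],"jaw": 0.3},{"xyz": [-0.24,0.057,0],"twist": [0,0,-0.07],"jaw": 0.3},{"xyz": [-0.28,0.066,0],"twist": [0,0,-0.07],"jaw": 0.3},{"xyz": [-0.32,0.075,0],"twist": [0,0,-0.07],"jaw": 0.3},{"xyz": [-0.36,0.085,0],"twist": [0,0,-0.07],"jaw": 0.3},{"xyz": [-0.395,0.093,0],"twist": [0,0,-0.07],"jaw": 0.3},{"xyz": [-0.395,0.093,0],"twist": [0,0,-0.07],"jaw": 0.3},{"xyz": [-0.395,0.093,0],"twist": [0,0,-0.07],"jaw": 0.3}]}}

```text
clock: 9.73
tcp_pos: [0.6106, 0.0062, 0.261]
orientation: [-0.001, 0.684, 0.73, -0.001]
wrist_force: [-0.3, -0.1, -1.1]
finger_gap: 0.052
```

Run:
```python
from h import *
plan(((.614,.01,.026),94))
c=cam('top');W=world(c)
hsv=cv2.cvtColor(c['color'],cv2.COLOR_RGB2HSV)
tins(W,c)
```

```text
at [0.6106 0.0062 0.261 ] F [-0.3 -0.1 -1.1] gap 0.052
((0.614, 0.01, 0.026), 94) -> [0.0034 0.0044 0.235 ] [-0.0032 -0.0007 -0.0049]
red [236. 159.] 117 [0.6008 0.1199 0.0434]
orange [140. 259.] 215 [0.2977 0.4171 0.0235]
```

{"op": "servo_tool", "data": {"targets": [{"xyz": [0,0.003,0.04],"twist": [0,0,0],"jaw": 0.3},{"xyz": [0,0.003,0.08],"twist": [0,0,0],"jaw": 0.3},{"xyz": [0,0.003,0.12],"twist": [0,0,0],"jaw": 0.3},{"xyz": [0,0.003,0.16],"twist": [0,0,0],"jaw": 0.3},{"xyz": [0,0.003,0.195],"twist": [0,0,0],"jaw": 0.3},{"xyz": [0,0.003,0.22],"twist": [0,0,0],"jaw": 0.3},{"xyz": [0,0.003,0.23],"twist": [0,0,0],"jaw": 0.3},{"xyz": [0,0.003,0.234],"twist": [0,0,0],"jaw": 0.3},{"xyz": [0,0.003,0.234],"twist": [0,0,0],"jaw": 0.3}]}}

```text
clock: 10.53
tcp_pos: [0.6138, 0.0098, 0.0289]
orientation: [-0.0, 0.682, 0.732, -0.0]
wrist_force: [-0.1, -0.9, -1.1]
finger_gap: 0.052
```

{"op": "servo_tool", "data": {"targets": [{"xyz": [0,0,0],"twist": [0,0,0],"jaw": 0.8},{"xyz": [0,0,0],"twist": [0,0,0],"jaw": 0.8},{"xyz": [0,0,0],"twist": [0,0,0],"jaw": 0.8},{"xyz": [0,0,-0.02],"twist": [0,0,0],"jaw": 0.8},{"xyz": [0,0,-0.05],"twist": [0,0,0],"jaw": 0.8},{"xyz": [0,0,-0.09],"twist": [0,0,0],"jaw": 0.8},{"xyz": [0,0,-0.13],"twist": [0,0,0],"jaw": 0.8},{"xyz": [0,0,-0.17],"twist": [0,0,0],"jaw": 0.8},{"xyz": [0,0,-0.21],"twist": [0,0,0],"jaw": 0.8},{"xyz": [0,0,-0.25],"twist": [0,0,0],"jaw": 0.2},{"xyz": [0,0,-0.28],"twist": [0,0,0],"jaw": 0},{"xyz": [0,0,-0.3],"twist": [0,0,0],"jaw": 0}]}}

```text
clock: 11.53
tcp_pos: [0.615, 0.0085, 0.3355]
orientation: [0.003, 0.682, 0.731, 0.002]
wrist_force: [1.3, 0.0, -0.7]
finger_gap: 0.033
```

Run:
```python
from h import *
c=cam('side');W=world(c);save(c,'side1',(120,80,320,260),4)
for x0 in np.arange(.66,.9,.02):
    m=(abs(W[...,0]-x0-.01)<.01)&(W[...,1]>.05)&(W[...,1]<.14)&(W[...,2]<.5)
    if m.any(): print('side',x0.round(3),np.nanpercentile(W[m][:,2],[2,50,98]).round(3))
c=cam('top');W=world(c);tins(W,c)
for x0 in np.arange(.66,.9,.02):
    m=(abs(W[...,0]-x0-.01)<.01)&(W[...,1]>.05)&(W[...,1]<.14)&(W[...,2]<.5)
    if m.any(): print('top',x0.round(3),np.nanpercentile(W[m][:,2],[2,50,98]).round(3))
plan(((.715,.09,.37),4),((.715,.09,.28),4))
```

```text
side 0.66 [0.004 0.007 0.009]
side 0.68 [0.005 0.093 0.135]
side 0.7 [0.13  0.151 0.297]
side 0.72 [-0.001  0.21   0.352]
side 0.74 [-0.004  0.     0.004]
side 0.76 [-0.003 -0.     0.002]
side 0.78 [-0.003  0.     0.004]
side 0.8 [-0.003  0.109  0.12 ]
side 0.82 [-0.003  0.115  0.201]
side 0.84 [0.011 0.164 0.204]
side 0.86 [0.186 0.202 0.205]
side 0.88 [0.189 0.202 0.205]
red [235. 159.] 116 [0.6008 0.1198 0.0432]
orange [140. 259.] 216 [0.2977 0.4176 0.0235]
top 0.66 [0.003 0.006 0.012]
top 0.68 [0.005 0.1   0.19 ]
top 0.7 [0.13  0.197 0.298]
top 0.72 [0.152 0.221 0.366]
top 0.78 [0.113 0.114 0.127]
top 0.8 [0.109 0.117 0.121]
top 0.82 [0.02  0.123 0.204]
top 0.84 [0.115 0.187 0.205]
top 0.86 [0.115 0.202 0.206]
top 0.88 [0.115 0.202 0.205]
at [0.6159 0.0084 0.3358] F [-0.2 -0.7  0.8] gap 0.0176
((0.715, 0.09, 0.37), 4) -> [ 0.0745  0.1048 -0.0332] [ 0.0101 -0.0068  1.57  ]
((0.715, 0.09, 0.28), 4) -> [0.0747 0.1039 0.0568] [ 0.0101 -0.0068  1.57  ]
```

View pics/side1.png

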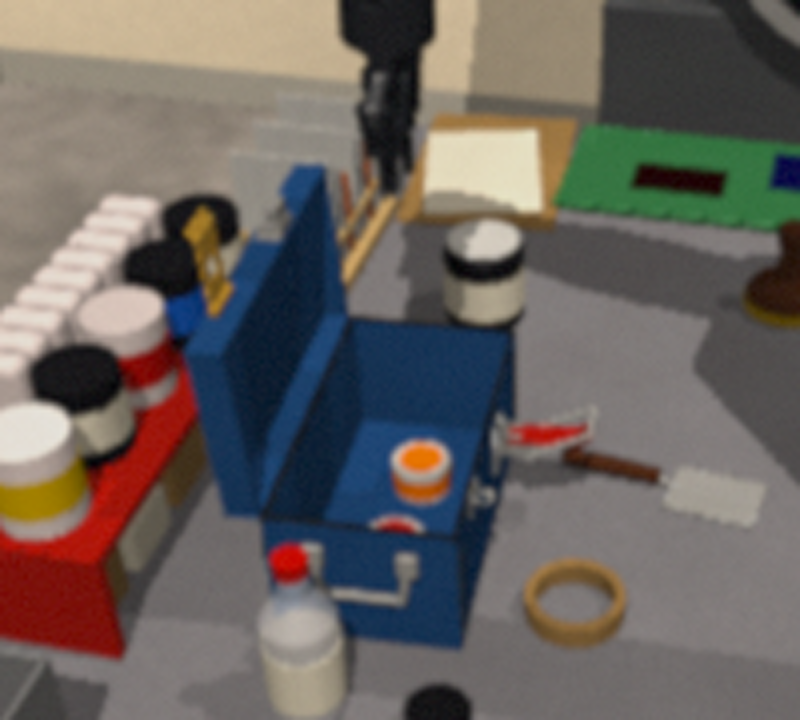

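Picture 7: both tins are upright in the case, orange at (421,470) and red at (396,525). The lid is up with the hasp at (207,260), and the lever and bail stick out at (545,432). Next I reach behind the lid.

Run:
```python
from h import *
plan(((.64,.08,.37),94),((.764,.08,.37),94),((.764,.08,.262),94))
```

```text
at [0.6159 0.0084 0.3358] F [-0.2 -0.7  0.8] gap 0.0176
((0.64, 0.08, 0.37), 94) -> [ 0.0697  0.0293 -0.034 ] [ 0.0108  0.0021 -0.0008]
((0.764, 0.08, 0.37), 94) -> [ 0.0611  0.153  -0.0327] [ 0.0108  0.0021 -0.0008]
((0.764, 0.08, 0.262), 94) -> [0.0614 0.1519 0.0753] [ 0.0108  0.0021 -0.0008]
```

{"op": "servo_tool", "data": {"targets": [{"xyz": [0.03,0.01,-0.025],"twist": [0,0,0],"jaw": 0},{"xyz": [0.068,0.03,-0.036],"twist": [0,0,0],"jaw": 0},{"xyz": [0.068,0.03,-0.036],"twist": [0,0,0],"jaw": 0},{"xyz": [0.066,0.07,-0.036],"twist": [0,0,0],"jaw": 0},{"xyz": [0.064,0.11,-0.035],"twist": [0,0,0],"jaw": 0},{"xyz": [0.062,0.15,-0.035],"twist": [0,0,0],"jaw": 0},{"xyz": [0.062,0.154,-0.035],"twist": [0,0,0],"jaw": 0},{"xyz": [0.062,0.154,-0.035],"twist": [0,0,0],"jaw": 0},{"xyz": [0.062,0.154,-0.035],"twist": [0,0,0],"jaw": 0}]}}

```text
clock: 12.38
tcp_pos: [0.7488, 0.0792, 0.3488]
orientation: [0.004, 0.682, 0.731, 0.005]
wrist_force: [-0.5, -0.2, -0.4]
finger_gap: -0.0004
```

Run:
```python
from h import *
plan(((.764,.08,.37),94),((.764,.08,.262),94))
print(env.get_state()['joint_pos'].round(2))
```

```text
at [0.7488 0.0792 0.3488] F [-0.5 -0.2 -0.4] gap -0.0004
((0.764, 0.08, 0.37), 94) -> [-0.0003  0.0155 -0.021 ] [ 0.0128 -0.0002 -0.001 ]
((0.764, 0.08, 0.262), 94) -> [-0.0003  0.0141  0.087 ] [ 0.0128 -0.0002 -0.001 ]
[-0.    0.85  1.26  1.97  0.   -0.07]
```

Run:
```python
from h import *
plan(((.768,.08,.345),94,14),((.768,.08,.265),94,14))
```

```text
at [0.7488 0.0792 0.3488] F [-0.5 -0.2 -0.4] gap -0.0004
((0.768, 0.08, 0.345), 94, 14) -> [-0.0006  0.0191  0.0041] [-0.231  -0.0171 -0.0011]
((0.768, 0.08, 0.265), 94, 14) -> [-0.0006  0.0181  0.0841] [-0.231  -0.0171 -0.0011]
```

{"op": "servo_tool", "data": {"targets": [{"xyz": [0,0.015,-0.003],"twist": [-0.12,0,0],"jaw": 0},{"xyz": [0,0.019,0],"twist": [-0.231,-0.01,0],"jaw": 0},{"xyz": [0,0.019,0.003],"twist": [-0.231,-0.015,0],"jaw": 0},{"xyz": [0,0.019,0.003],"twist": [-0.231,-0.015,0],"jaw": 0},{"xyz": [0,0.019,0.003],"twist": [-0.231,-0.015,0],"jaw": 0}]}}

```text
clock: 12.8
tcp_pos: [0.7637, 0.0814, 0.3526]
orientation: [0.091, 0.677, 0.726, 0.087]
wrist_force: [-0.3, 0.6, 0.2]
finger_gap: -0.0003
```

{"op": "servo_tool", "data": {"targets": [{"xyz": [0,-0.004,0.03],"twist": [0,0,0],"jaw": 0},{"xyz": [0,-0.01,0.06],"twist": [0,0,0],"jaw": 0},{"xyz": [0,-0.015,0.083],"twist": [0,0,0],"jaw": 0},{"xyz": [0,-0.015,0.083],"twist": [0,0,0],"jaw": 0},{"xyz": [0,-0.015,0.083],"twist": [0,0,0],"jaw": 0}]}}

```text
clock: 13.22
tcp_pos: [0.7738, 0.08, 0.2672]
orientation: [0.09, 0.677, 0.725, 0.086]
wrist_force: [0.1, 0.1, 1.1]
finger_gap: -0.0
```

Run:
```python
from h import *
T=[]
for th,dx in ((1.57,0),(1.4,0),(1.2,.004),(1.05,.008),(.9,.008),(.75,.008),(.6,.008)):
    r=.135
    T.append(((.693-r*np.cos(th)+.03*np.sin(th)+.013+dx-.004,.08-.07*(1.57-th)*.13,.13+r*np.sin(th)+.03*np.cos(th)),94,14))
plan(*T)
```

```text
at [0.7738 0.08   0.2672] F [0.1 0.1 1.1] gap -0.0
((np.float64(0.731892486382006), 0.08, np.float64(0.2650238469971197)), 94, 14) -> [ 0.0029 -0.041  -0.0082] [ 0.0057 -0.0018 -0.0011]
((np.float64(0.7086179276081213), 0.078453, np.float64(0.26813472783544934)), 94, 14) -> [ 0.0029 -0.0629 -0.017 ] [ 0.0057 -0.0018 -0.0011]
((np.float64(0.6850428757246658), 0.076633, np.float64(0.26669600923987574)), 94, 14) -> [ 0.0026 -0.0861 -0.0214] [ 0.0057 -0.0018 -0.0011]
((np.float64(0.6688506053024373), 0.075268, np.float64(0.2620292668919441)), 94, 14) -> [ 0.0024 -0.103  -0.0209] [ 0.0057 -0.0018 -0.0011]
((np.float64(0.6495824615722847), 0.073903, np.float64(0.2543974318478302)), 94, 14) -> [ 0.0025 -0.1236 -0.0183] [ 0.0057 -0.0018 -0.0011]
((np.float64(0.6316711655027342), 0.072538, np.float64(0.24397189866936472)), 94, 14) -> [ 0.0025 -0.1436 -0.0126] [ 0.0057 -0.0018 -0.0011]
((np.float64(0.6155189661890444), 0.071173, np.float64(0.23098680235562014)), 94, 14) -> [ 0.0024 -0.1625 -0.004 ] [ 0.0057 -0.0018 -0.0011]
```

{"op": "servo_tool", "data": {"targets": [{"xyz": [0.002,-0.02,-0.002],"twist": [0,0,0],"jaw": 0},{"xyz": [0.002,-0.035,-0.007],"twist": [0,0,0],"jaw": 0},{"xyz": [0.002,-0.046,-0.01],"twist": [0,0,0],"jaw": 0},{"xyz": [0.002,-0.057,-0.015],"twist": [0,0,0],"jaw": 0},{"xyz": [0.002,-0.068,-0.018],"twist": [0,0,0],"jaw": 0},{"xyz": [0.002,-0.079,-0.02],"twist": [0,0,0],"jaw": 0},{"xyz": [0.002,-0.09,-0.021],"twist": [0,0,0],"jaw": 0},{"xyz": [0.002,-0.097,-0.021],"twist": [0,0,0],"jaw": 0},{"xyz": [0.002,-0.103,-0.021],"twist": [0,0,0],"jaw": 0},{"xyz": [0.002,-0.113,-0.02],"twist": [0,0,0],"jaw": 0},{"xyz": [0.002,-0.124,-0.018],"twist": [0,0,0],"jaw": 0}]}}

```text
clock: 14.13
tcp_pos: [0.6509, 0.0734, 0.2559]
orientation: [0.092, 0.677, 0.725, 0.088]
wrist_force: [0.4, -0.3, 2.1]
finger_gap: 0.0003
```

Run:
```python
from h import *
c=cam('side');W=world(c);save(c,'side2',(120,80,320,260),3)
plan()
T=[]
for th in (.9,.7,.5,.3,.1,0,-.02):
    r=.135
    T.append(((.693-r*np.cos(th)+.03*np.sin(th)+.014,.08-.07*(1.57-th)*.13,.13+r*np.sin(th)+.03*np.cos(th)),94,14))
plan(*T)
```

```text
at [0.6479 0.0735 0.254 ] F [-2.5  0.6 -1.1] gap 0.0004
at [0.6479 0.0735 0.254 ] F [-2.5  0.6 -1.1] gap 0.0004
((np.float64(0.6465824615722847), 0.073903, np.float64(0.2543974318478302)), 94, 14) -> [ 0.0005 -0.0011 -0.0007] [ 0.0062 -0.0017 -0.0009]
((np.float64(0.6230728353337247), 0.072083, np.float64(0.23991465339562296)), 94, 14) -> [ 0.0005 -0.0276  0.0075] [ 0.0062 -0.0017 -0.0009]
((np.float64(0.6029091203029256), 0.070263, np.float64(0.2210499245682786)), 94, 14) -> [ 0.0003 -0.0518  0.0207] [ 0.0062 -0.0017 -0.0009]
((np.float64(0.5868951801678833), 0.068443, np.float64(0.19855532257304903)), 94, 14) -> [-0.0001 -0.073   0.0386] [ 0.0062 -0.0017 -0.0009]
((np.float64(0.5756694401868714), 0.066623, np.float64(0.17332763620566258)), 94, 14) -> [-0.0008 -0.0902  0.0602] [ 0.0062 -0.0017 -0.0009]
((np.float64(0.572), 0.065713, np.float64(0.16)), 94, 14) -> [-0.0012 -0.0971  0.0722] [ 0.0062 -0.0017 -0.0009]
((np.float64(0.571427039099212), 0.065531, np.float64(0.15729418019639735)), 94, 14) -> [-0.0013 -0.0984  0.0747] [ 0.0062 -0.0017 -0.0009]
```

View pics/side2.png

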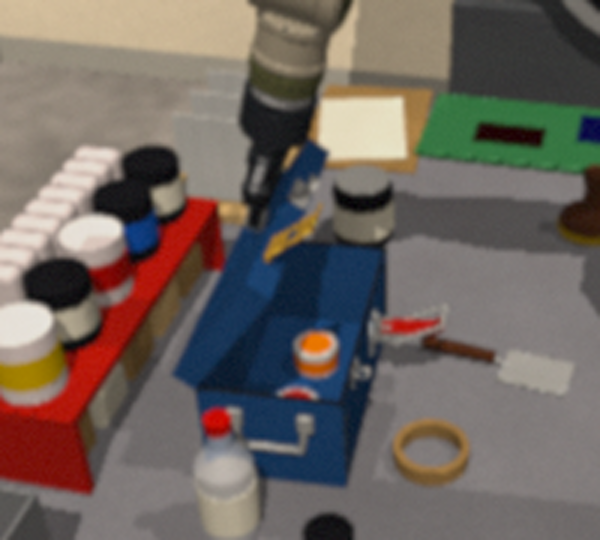

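Picture 8: the lid has followed to about 50°, with the finger behind it at (257,205). I'll keep pushing it down.

{"op": "servo_tool", "data": {"targets": [{"xyz": [0,-0.015,0.002],"twist": [0,0,0],"jaw": 0},{"xyz": [0,-0.028,0.007],"twist": [0,0,0],"jaw": 0},{"xyz": [0,-0.04,0.014],"twist": [0,0,0],"jaw": 0},{"xyz": [0,-0.052,0.021],"twist": [0,0,0],"jaw": 0},{"xyz": [0,-0.063,0.03],"twist": [0,0,0],"jaw": 0},{"xyz": [0,-0.073,0.039],"twist": [0,0,0],"jaw": 0},{"xyz": [0,-0.082,0.049],"twist": [0,0,0],"jaw": 0},{"xyz": [0,-0.09,0.06],"twist": [0,0,0],"jaw": 0},{"xyz": [0,-0.095,0.067],"twist": [0,0,0],"jaw": 0},{"xyz": [0,-0.097,0.072],"twist": [0,0,0],"jaw": 0},{"xyz": [0,-0.098,0.076],"twist": [0,0,0],"jaw": 0},{"xyz": [0,-0.098,0.077],"twist": [0,0,0],"jaw": 0}]}}

```text
clock: 15.18
tcp_pos: [0.5731, 0.067, 0.1607]
orientation: [0.092, 0.677, 0.725, 0.087]
wrist_force: [-32.4, -0.1, 52.3]
finger_gap: 0.0003
```

Run:
```python
from h import *
plan()
c=cam('side');W=world(c);save(c,'side3',(120,100,320,250),4)
c=cam('top');W=world(c)
hsv=cv2.cvtColor(c['color'],cv2.COLOR_RGB2HSV)
P=W[(hsv[...,0]>100)&(hsv[...,0]<125)&(hsv[...,1]>100)&(W[...,0]>.5)&(W[...,0]<.8)&(W[...,2]>.1)&(W[...,1]>-.2)]
for x in np.arange(.52,.74,.02):
    q=P[abs(P[:,0]-x)<.01]
    if len(q): print(x.round(2),len(q),np.percentile(q[:,2],[5,50,95]).round(3), q[:,1].min().round(3),q[:,1].max().round(3))
```

```text
at [0.5731 0.067  0.1607] F [-32.4  -0.1  52.3] gap 0.0003
0.52 88 [0.109 0.159 0.163] 0.159 0.201
0.54 306 [0.117 0.16  0.164] -0.092 0.204
0.56 314 [0.158 0.161 0.164] -0.09 0.204
0.58 339 [0.157 0.161 0.164] -0.09 0.207
0.6 476 [0.157 0.161 0.164] -0.09 0.207
0.62 736 [0.157 0.161 0.164] -0.088 0.21
0.64 747 [0.157 0.161 0.164] -0.086 0.21
0.66 730 [0.157 0.161 0.165] -0.084 0.212
0.68 648 [0.157 0.16  0.164] -0.084 0.212
0.7 105 [0.156 0.16  0.164] -0.081 0.074
```

View pics/side3.png

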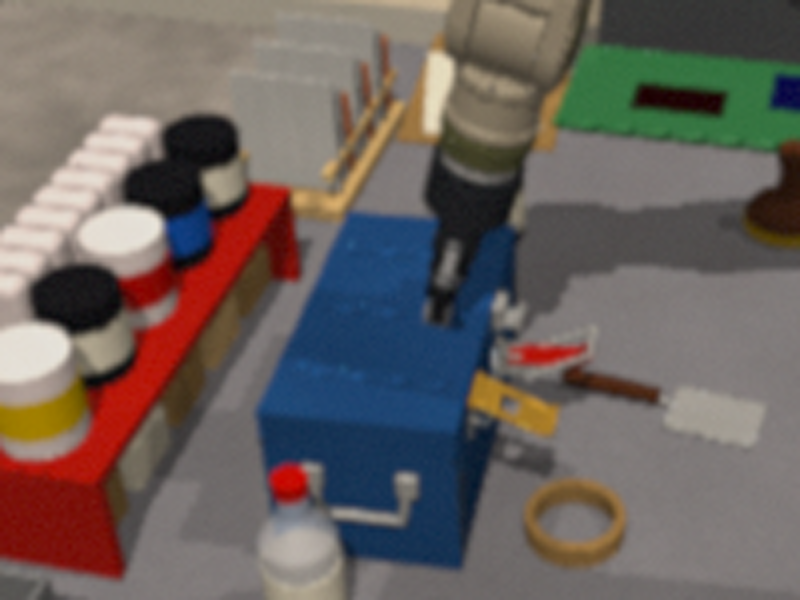

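Picture 9: the lid is flat shut (top at z≈0.160), with the hasp out at (515,400) and lever and bail at (550,350). I'll back off to measure the latch.

Run:
```python
from h import *
plan(((.573,.067,.26),94,14),((.45,.22,.30),94,0))
```

```text
at [0.5731 0.0671 0.1609] F [-29.   -0.5  45.6] gap 0.0001
((0.573, 0.067, 0.26), 94, 14) -> [-0.0016  0.0247 -0.096 ] [ 0.0096 -0.0008 -0.0004]
((0.45, 0.22, 0.3), 94, 0) -> [ 0.1587 -0.0734 -0.1654] [ 0.2534  0.0162 -0.0003]
```

{"op": "servo_tool", "data": {"targets": [{"xyz": [0,0.008,-0.03],"twist": [0,0,0],"jaw": 0},{"xyz": [0,0.018,-0.07],"twist": [0,0,0],"jaw": 0},{"xyz": [0,0.025,-0.1],"twist": [0,0,0],"jaw": 0},{"xyz": [0.04,0,-0.12],"twist": [0.1,0.008,0],"jaw": 0.3},{"xyz": [0.08,-0.03,-0.14],"twist": [0.2,0.016,0],"jaw": 0.3},{"xyz": [0.12,-0.05,-0.15],"twist": [0.253,0.016,0],"jaw": 0.5},{"xyz": [0.159,-0.073,-0.165],"twist": [0.253,0.016,0],"jaw": 0.7},{"xyz": [0.159,-0.073,-0.165],"twist": [0.253,0.016,0],"jaw": 0.8},{"xyz": [0.159,-0.073,-0.165],"twist": [0.253,0.016,0],"jaw": 0.8}]}}

```text
clock: 16.03
tcp_pos: [0.4493, 0.2241, 0.2954]
orientation: [-0.002, 0.68, 0.733, -0.0]
wrist_force: [-0.5, -0.1, 0.2]
finger_gap: 0.0681
```

Run:
```python
from h import *
C=np.array([.610,.060,0]);M=R.from_euler('z',4,degrees=True).as_matrix()
for n in('top','side'):
    c=cam(n);W=world(c);L=(W-C)@M; L[...,0]=-L[...,0]-.0825   # out, y, z
    print(n)
    reg=(L[...,0]>.004)&(L[...,0]<.13)&(L[...,1]>-.075)&(L[...,1]<.005)&(L[...,2]>.05)&(L[...,2]<.2)
    p=L[reg]
    for o in np.arange(0,.13,.008):
        q=p[abs(p[:,0]-o)<.004]
        if len(q): print('out',o.round(3),len(q),'z',np.percentile(q[:,2],[5,50,95]).round(3),'y',q[:,1].min().round(3),q[:,1].max().round(3))
    hsv=cv2.cvtColor(c['color'],cv2.COLOR_RGB2HSV)
    rd=reg&(hsv[...,1]>130)&((hsv[...,0]<8)|(hsv[...,0]>172))
    q=L[rd]; print('red',len(q),np.percentile(q,[3,50,97],0).round(4).tolist())
    k=(hsv[...,0]>12)&(hsv[...,0]<30)&(hsv[...,1]>100)&(L[...,0]>-.01)&(L[...,0]<.1)&(abs(L[...,1]-.085)<.05)&(L[...,2]>.05)&(L[...,2]<.25)
    q=L[k]; print('hasp',len(q),np.percentile(q,[3,50,97],0).round(4).tolist())
    m=(L[...,2]>.15)&(L[...,2]<.17)&(L[...,0]<.02)&(L[...,0]>-.2)&(abs(L[...,1])<.2)
    q=L[m]; print('lid',np.percentile(q,[1,50,99],0).round(4).tolist())
    if n=='side': save(c,'side4',(215,150,295,210),8)
    else: save(c,'top4',(235,160,305,220),8)
a,b=[cv2.imread('pics/%s4.png'%s) for s in('side','top')]
cv2.imwrite('pics/both4.png',np.vstack([cv2.resize(a,(480,300)),cv2.resize(b,(480,300))]))
```

```text
top
out 0.008 33 z [0.135 0.142 0.158] y -0.046 -0.021
out 0.016 31 z [0.096 0.138 0.143] y -0.046 -0.02
out 0.024 40 z [0.088 0.1   0.15 ] y -0.052 -0.014
out 0.032 36 z [0.089 0.098 0.101] y -0.055 -0.013
out 0.04 39 z [0.093 0.099 0.103] y -0.057 -0.012
out 0.048 37 z [0.097 0.1   0.103] y -0.056 -0.012
out 0.056 36 z [0.099 0.102 0.108] y -0.055 -0.011
out 0.064 36 z [0.098 0.103 0.112] y -0.057 -0.013
out 0.072 37 z [0.098 0.104 0.119] y -0.056 -0.012
out 0.08 37 z [0.105 0.113 0.121] y -0.055 -0.011
out 0.088 23 z [0.117 0.12  0.124] y -0.054 -0.014
red 170 [[0.0245, -0.0462, 0.0958], [0.0508, -0.0342, 0.1006], [0.0787, -0.0225, 0.1081]]
hasp 298 [[0.0019, 0.0677, 0.1252], [0.0372, 0.0858, 0.1383], [0.0679, 0.1039, 0.1555]]
lid [[-0.1651, -0.146, 0.1538], [-0.0815, 0.0021, 0.1606], [0.003, 0.1475, 0.1656]]
side
out 0.008 26 z [0.082 0.098 0.144] y -0.045 -0.017
out 0.016 13 z [0.078 0.094 0.101] y -0.037 -0.018
out 0.024 13 z [0.087 0.096 0.1  ] y -0.034 -0.015
out 0.032 16 z [0.089 0.097 0.101] y -0.037 -0.012
out 0.04 18 z [0.094 0.098 0.102] y -0.056 -0.009
out 0.048 16 z [0.097 0.099 0.102] y -0.056 -0.012
out 0.056 18 z [0.1   0.103 0.105] y -0.056 -0.012
out 0.064 13 z [0.099 0.105 0.111] y -0.057 -0.01
out 0.072 15 z [0.1   0.104 0.116] y -0.055 -0.011
out 0.08 16 z [0.105 0.117 0.121] y -0.055 -0.009
out 0.088 9 z [0.107 0.12  0.122] y -0.052 -0.012
red 46 [[0.0216, -0.0456, 0.0976], [0.045, -0.0338, 0.1004], [0.072, -0.0221, 0.1038]]
hasp 158 [[-0.0011, 0.0672, 0.125], [0.0335, 0.0861, 0.1377], [0.0661, 0.1036, 0.1544]]
lid [[-0.1667, -0.1465, 0.1515], [-0.0836, 0.03, 0.1598], [-0.0002, 0.1509, 0.1637]]
```

View pics/both4.png

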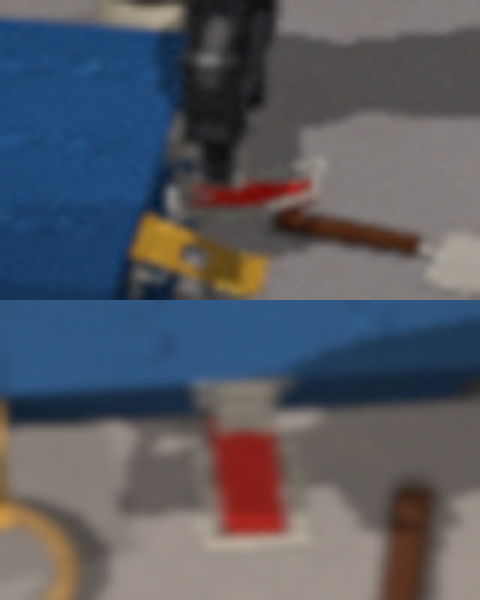

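Picture 10: the side half shows the lever and bail just out from the front, with the bail bar at (320,170). The top half shows the bail outline centred on the keeper. Measured in the case frame, the bar is at out=86 mm, z=118 mm, y=-34 mm. Now I plan the bail grasp.

```bash
cat >> h.py <<'E'
C=np.array([.610,.060,0]);M=R.from_euler('z',4,degrees=True).as_matrix()
def cw(out,y,z): return C+M@np.array([-out-.0825,y,z])
def cl(p): v=M.T@(np.asarray(p)-C); return np.array([-v[0]-.0825,v[1],v[2]])
def cR(pitch): return R.from_matrix(M)*Rt(90,pitch)
def cplan(*tg):
    """targets (out,y,z,pitch[,g]) in case frame, mm; g: mm along tool z from point to TCP"""
    s=env.get_state();R0=q2R(s['orientation']);p=s['tcp_pos']
    print('at',(cl(p)*1000).round(1),'F',(M.T@s['wrist_force']).round(1),'gap',round(s['finger_gap'],4))
    for t in tg:
        Q=cR(t[3]); g=t[4]/1000 if len(t)>4 else 0
        P=cw(*[a/1000 for a in t[:3]])+Q.apply([0,0,g])
        print([round(float(a),1) for a in t],'->',R0.inv().apply(P-p).round(4),(R0.inv()*Q).as_rotvec().round(3))
def bail(B,k=45):
    """bar (out,z) mm -> pin, grip point, lever angle"""
    B=np.array(B,float);V=np.array([18,90.]);d=B-V;D=np.hypot(*d)
    a=np.arctan2(d[1],d[0])-np.arccos((196+D*D-4096)/(28*D))
    P=V+14*np.array([np.cos(a),np.sin(a)])
    return P,P+k/64*(B-P),a+np.pi/2+.26
E
python3 - <<'E'
from h import *
cplan((71,-34,160,0,24),(71,-34,110,0,24))
for B in ((86,118),(82,128),(70,140),(55,151),(40,157),(28,158),(16,157),(15.5,150)):
    P,g,th=bail(B); print(B,P.round(1),g.round(1),round(th,2))
E
```

```text
at [ 64.4 172.  294.3] F [ 0.8 -0.8 -0.4] gap 0.0684
[71.0, -34.0, 160.0, 0.0, 24.0] -> [-0.2061 -0.0068  0.1581] [-0.002 -0.001  0.002]
[71.0, -34.0, 110.0, 0.0, 24.0] -> [-0.2062 -0.0067  0.2081] [-0.002 -0.001  0.002]
(86, 118) [31.1 85.1] [ 69.7 108.2] 1.47
(82, 128) [31.9 88.2] [ 67.1 116.2] 1.7
(70, 140) [31.9 88.6] [ 58.7 124.7] 1.73
(55, 151) [31.9 91.3] [ 48.2 133.3] 1.92
(40, 157) [31.5 93.6] [ 37.5 138.2] 2.09
(28, 158) [31.4 94.1] [ 29. 139.] 2.13
(16, 157) [31.1 94.8] [ 20.5 138.5] 2.18
(15.5, 150) [31.9 88.1] [ 20.4 131.6] 1.7
```

{"op": "servo_tool", "data": {"targets": [{"xyz": [-0.04,-0.002,0.0],"twist": [0,0,0],"jaw": 0.75},{"xyz": [-0.08,-0.003,0.0],"twist": [0,0,0],"jaw": 0.75},{"xyz": [-0.12,-0.004,0.02],"twist": [0,0,0],"jaw": 0.75},{"xyz": [-0.16,-0.005,0.04],"twist": [0,0,0],"jaw": 0.75},{"xyz": [-0.2,-0.006,0.07],"twist": [0,0,0],"jaw": 0.75},{"xyz": [-0.206,-0.007,0.11],"twist": [0,0,0],"jaw": 0.75},{"xyz": [-0.206,-0.007,0.14],"twist": [0,0,0],"jaw": 0.75},{"xyz": [-0.206,-0.007,0.14],"twist": [0,0,0],"jaw": 0.75},{"xyz": [-0.206,-0.007,0.14],"twist": [0,0,0],"jaw": 0.75}]}}

```text
clock: 16.88
tcp_pos: [0.4565, 0.0132, 0.1519]
orientation: [-0.004, 0.683, 0.73, -0.003]
wrist_force: [-0.2, -0.1, 0.4]
finger_gap: 0.0641
```

Run:
```python
from h import *
cplan((71,-34,110,0,24))
```

```text
at [ 73.9 -36.  151.9] F [-0.2 -0.1  0.4] gap 0.0641
[71.0, -34.0, 110.0, 0.0, 24.0] -> [0.0019 0.0035 0.0659] [-0.009 -0.002 -0.003]
```

{"op": "servo_tool", "data": {"targets": [{"xyz": [0.001,0.002,0.03],"twist": [0,0,0],"jaw": 0.75},{"xyz": [0.001,0.002,0.055],"twist": [0,0,0],"jaw": 0.75},{"xyz": [0.001,0.002,0.066],"twist": [0,0,0],"jaw": 0.75},{"xyz": [0.001,0.002,0.066],"twist": [0,0,0],"jaw": 0.75},{"xyz": [0.001,0.002,0.066],"twist": [0,0,0],"jaw": 0.75},{"xyz": [0.001,0.002,0.066],"twist": [0,0,0],"jaw": 0.45},{"xyz": [0.001,0.002,0.066],"twist": [0,0,0],"jaw": 0.45},{"xyz": [0.001,0.002,0.066],"twist": [0,0,0],"jaw": 0.45},{"xyz": [0.001,0.002,0.066],"twist": [0,0,0],"jaw": 0.45},{"xyz": [0.001,0.002,0.066],"twist": [0,0,0],"jaw": 0.45}], "squeeze": 25}}

```text
clock: 17.72
tcp_pos: [0.4616, 0.0143, 0.0891]
orientation: [0.001, 0.682, 0.731, -0.001]
wrist_force: [-0.3, -4.2, 3.5]
finger_gap: 0.0449
```

Run:
```python
from h import *
T=[]
s=env.get_state()
for B,p in (((86,119),0),((82,128),3),((70,140),6),((55,151),10),((40,157),14),((28,158.5),18),((16.5,158),20),((15.5,149),20)):
    P,g,th=bail(B); T.append((g[0],-34.5,g[1],p,24))
cplan(*T)
```

```text
at [ 68.7 -35.2  89.1] F [-0.6 -4.2  3.5] gap 0.0449
[69.8, -34.5, 109.1, 0.0, 24.0] -> [ 0.0007 -0.0011  0.004 ] [ 0.     0.002 -0.001]
[67.1, -34.5, 116.2, 3.0, 24.0] -> [ 0.0007  0.0028 -0.0031] [-0.052  0.002 -0.001]
[58.7, -34.5, 124.7, 6.0, 24.0] -> [ 0.0007  0.0125 -0.0118] [-0.105  0.002 -0.001]
[48.2, -34.5, 133.3, 10.0, 24.0] -> [ 0.0007  0.0247 -0.0206] [-0.174  0.002 -0.001]
[37.5, -34.5, 138.2, 14.0, 24.0] -> [ 0.0007  0.037  -0.0258] [-0.244  0.002 -0.001]
[29.0, -34.5, 139.5, 18.0, 24.0] -> [ 0.0007  0.0471 -0.0276] [-0.314  0.002 -0.001]
[20.8, -34.5, 139.5, 20.0, 24.0] -> [ 0.0007  0.0561 -0.0278] [-0.349  0.002 -0.001]
[20.3, -34.5, 130.6, 20.0, 24.0] -> [ 0.0007  0.0566 -0.019 ] [-0.349  0.002 -0.001]
```

{"op": "servo_tool", "data": {"targets": [{"xyz": [0,0.004,-0.007],"twist": [-0.05,0,0],"jaw": 0.45},{"xyz": [0,0.009,-0.012],"twist": [-0.08,0,0],"jaw": 0.45},{"xyz": [0,0.014,-0.016],"twist": [-0.105,0,0],"jaw": 0.45},{"xyz": [0,0.02,-0.021],"twist": [-0.14,0,0],"jaw": 0.45},{"xyz": [0,0.026,-0.025],"twist": [-0.174,0,0],"jaw": 0.45},{"xyz": [0,0.032,-0.028],"twist": [-0.21,0,0],"jaw": 0.45},{"xyz": [0,0.038,-0.03],"twist": [-0.244,0,0],"jaw": 0.45},{"xyz": [0,0.043,-0.031],"twist": [-0.28,0,0],"jaw": 0.45},{"xyz": [0,0.048,-0.032],"twist": [-0.314,0,0],"jaw": 0.45},{"xyz": [0,0.048,-0.032],"twist": [-0.314,0,0],"jaw": 0.45}]}}

```text
clock: 18.55
tcp_pos: [0.5078, 0.019, 0.1199]
orientation: [0.106, 0.674, 0.722, 0.114]
wrist_force: [-0.4, -0.0, 1.1]
finger_gap: 0.038
```

Run:
```python
from h import *
cplan((20.8,-34.5,139.5,20,24))
c=cam('side');W=world(c);save(c,'side5',(225,140,295,200),10)
```

```text
at [ 22.3 -33.8 119.9] F [-0.4 -0.   1.1] gap 0.038
[20.8, -34.5, 139.5, 20.0, 24.0] -> [-0.0007  0.0083  0.0058] [-0.036 -0.001 -0.001]
```

View pics/side5.png

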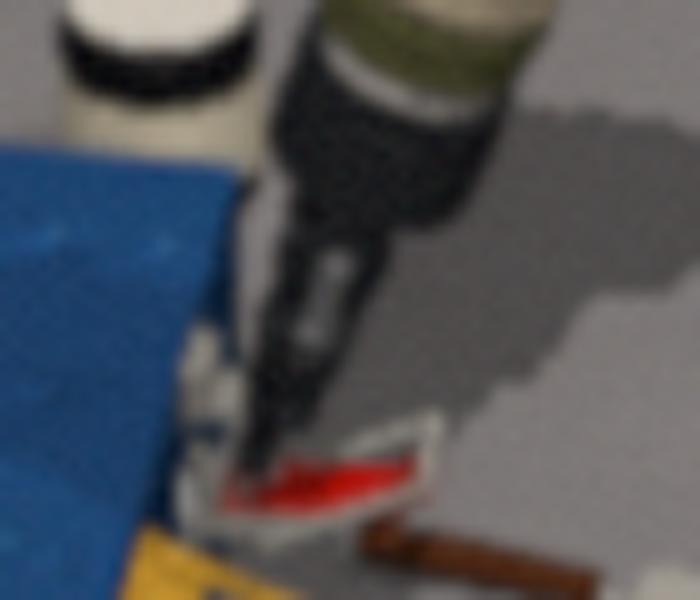

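Picture 11: the fingers slipped off. The bail is still folded out at (430,430) and the jaw went on to 38 mm. I'll regrip deeper and harder.

Run:
```python
from h import *
cplan((45,-34.5,150,10),(70,-34.5,140,0),(70,-34.5,84,0))
```

```text
at [ 22.4 -33.8 119.9] F [-0.5 -0.4  1. ] gap 0.0384
[45.0, -34.5, 150.0, 10.0] -> [-0.0006 -0.0123 -0.0356] [ 0.137 -0.001 -0.001]
[70.0, -34.5, 140.0, 0.0] -> [-0.0007 -0.0392 -0.0337] [ 0.311 -0.001 -0.001]
[70.0, -34.5, 84.0, 0.0] -> [-0.0007 -0.0563  0.0196] [ 0.311 -0.001 -0.001]
```

{"op": "servo_tool", "data": {"targets": [{"xyz": [0,-0.012,-0.036],"twist": [0.12,0,0],"jaw": 0.8},{"xyz": [0,-0.03,-0.036],"twist": [0.24,0,0],"jaw": 0.8},{"xyz": [0,-0.039,-0.034],"twist": [0.311,0,0],"jaw": 0.8},{"xyz": [0,-0.039,-0.034],"twist": [0.311,0,0],"jaw": 0.8},{"xyz": [0,-0.048,-0.005],"twist": [0.311,0,0],"jaw": 0.8},{"xyz": [0,-0.056,0.019],"twist": [0.311,0,0],"jaw": 0.8},{"xyz": [0,-0.056,0.019],"twist": [0.311,0,0],"jaw": 0.8},{"xyz": [0,-0.056,0.019],"twist": [0.311,0,0],"jaw": 0.35},{"xyz": [0,-0.056,0.019],"twist": [0.311,0,0],"jaw": 0.35},{"xyz": [0,-0.056,0.019],"twist": [0.311,0,0],"jaw": 0.35},{"xyz": [0,-0.056,0.019],"twist": [0.311,0,0],"jaw": 0.35},{"xyz": [0,-0.056,0.019],"twist": [0.311,0,0],"jaw": 0.35}], "squeeze": 60}}

```text
clock: 19.6
tcp_pos: [0.4607, 0.0143, 0.0855]
orientation: [0.001, 0.682, 0.731, -0.0]
wrist_force: [-1.8, -4.8, -1.2]
finger_gap: 0.0439
```

{"op": "servo_tool", "data": {"targets": [{"xyz": [0,0.002,-0.003],"twist": [0,0,0],"jaw": 0.35},{"xyz": [0,0.004,-0.006],"twist": [-0.03,0,0],"jaw": 0.35},{"xyz": [0,0.008,-0.01],"twist": [-0.06,0,0],"jaw": 0.35},{"xyz": [0,0.012,-0.013],"twist": [-0.09,0,0],"jaw": 0.35},{"xyz": [0,0.014,-0.015],"twist": [-0.105,0,0],"jaw": 0.35},{"xyz": [0,0.014,-0.015],"twist": [-0.105,0,0],"jaw": 0.35}]}}

```text
clock: 20.1
tcp_pos: [0.4702, 0.0149, 0.0981]
orientation: [0.034, 0.682, 0.73, 0.035]
wrist_force: [-5.4, -8.0, -8.5]
finger_gap: 0.0442
```

Run:
```python
from h import *
cplan()
c=cam('side');W=world(c);save(c,'side6',(225,140,295,200),8)
L=(W-C)@M;L[...,0]=-L[...,0]-.0825
hsv=cv2.cvtColor(c['color'],cv2.COLOR_RGB2HSV)
reg=(L[...,0]>.05)&(L[...,0]<.1)&(L[...,1]>-.062)&(L[...,1]<-.005)&(L[...,2]>.08)&(L[...,2]<.16)&(hsv[...,2]>120)
for l in L[reg]: print(l.round(3).tolist(),end=' ')
```

```text
at [ 60.1 -35.2  98.1] F [-6.  -7.6 -8.5] gap 0.0442
[0.079, -0.036, 0.132] [0.079, -0.038, 0.126] [0.077, -0.019, 0.136] [0.079, -0.035, 0.124] [0.078, -0.016, 0.134] [0.08, -0.031, 0.123]
```

Run:
```python
from h import *
T=[]
for B,p in (((76,135),6),((70,141),8),((55,152),12),((40,158),16),((28,159.5),19),((17,159),20),((15.5,150),20)):
    P,g,th=bail(B); T.append((g[0],-34.5,g[1],p,22.7))
cplan(*T)
```

```text
at [ 60.1 -35.2  98.1] F [-5.7 -6.9 -7.1] gap 0.0442
[62.9, -34.5, 121.2, 6.0, 22.7] -> [ 0.0007 -0.0004 -0.0006] [-0.007  0.003 -0.002]
[58.7, -34.5, 125.7, 8.0, 22.7] -> [ 0.0007  0.005  -0.0047] [-0.042  0.003 -0.002]
[48.1, -34.5, 134.3, 12.0, 22.7] -> [ 0.0007  0.018  -0.0123] [-0.112  0.003 -0.002]
[37.4, -34.5, 139.2, 16.0, 22.7] -> [ 0.0007  0.0307 -0.0164] [-0.182  0.003 -0.002]
[28.8, -34.5, 140.5, 19.0, 22.7] -> [ 0.0008  0.0405 -0.0171] [-0.234  0.003 -0.002]
[21.0, -34.5, 140.4, 20.0, 22.7] -> [ 0.0008  0.0487 -0.0164] [-0.252  0.003 -0.002]
[20.4, -34.5, 131.6, 20.0, 22.7] -> [ 0.0008  0.0485 -0.0076] [-0.252  0.003 -0.002]
```

{"op": "servo_tool", "data": {"targets": [{"xyz": [0.001,0.005,-0.005],"twist": [-0.042,0,0],"jaw": 0.35},{"xyz": [0.001,0.01,-0.008],"twist": [-0.07,0,0],"jaw": 0.35},{"xyz": [0.001,0.014,-0.01],"twist": [-0.09,0,0],"jaw": 0.35},{"xyz": [0.001,0.018,-0.012],"twist": [-0.112,0,0],"jaw": 0.35},{"xyz": [0.001,0.024,-0.014],"twist": [-0.147,0,0],"jaw": 0.35},{"xyz": [0.001,0.031,-0.016],"twist": [-0.182,0,0],"jaw": 0.35},{"xyz": [0.001,0.036,-0.017],"twist": [-0.21,0,0],"jaw": 0.35},{"xyz": [0.001,0.041,-0.017],"twist": [-0.234,0,0],"jaw": 0.35},{"xyz": [0.001,0.041,-0.017],"twist": [-0.234,0,0],"jaw": 0.35}]}}

```text
clock: 20.9
tcp_pos: [0.5143, 0.0199, 0.1223]
orientation: [0.116, 0.672, 0.72, 0.125]
wrist_force: [0.5, 0.3, 0.1]
finger_gap: 0.0297
```

Run:
```python
from h import *
T=[]
for B,p in (((28,159.5),19),((17,159),20),((15.5,150),20)):
    P,g,th=bail(B); T.append((g[0],-34.5,g[1],p,22.7))
cplan(*T)
c=cam('side');W=world(c);save(c,'side7',(225,140,295,200),8)
L=(W-C)@M;L[...,0]=-L[...,0]-.0825
hsv=cv2.cvtColor(c['color'],cv2.COLOR_RGB2HSV)
for z0 in range(95,185,6):
    reg=(L[...,0]>.003)&(L[...,0]<.1)&(L[...,1]>-.062)&(L[...,1]<-.005)&(abs(L[...,2]-z0/1000-.003)<.003)&(hsv[...,2]>110)
    if reg.any(): print(z0,[(int(a*1000),int(b*1000)) for a,b,_ in L[reg]])
```

```text
at [ 15.8 -33.3 122.3] F [0.5 0.2 0.1] gap 0.0297
[28.8, -34.5, 140.5, 19.0, 22.7] -> [-0.0012 -0.0064  0.0011] [ 0.012  0.    -0.001]
[21.0, -34.5, 140.4, 20.0, 22.7] -> [-0.0012  0.0013  0.0038] [-0.006  0.    -0.001]
[20.4, -34.5, 131.6, 20.0, 22.7] -> [-0.0012 -0.001   0.0123] [-0.006  0.    -0.001]
95 [(15, -25), (18, -26), (7, -24), (11, -22), (19, -23), (8, -19), (12, -20), (16, -19), (19, -19)]
101 [(26, -25), (26, -22), (16, -19), (23, -19), (27, -17), (28, -12)]
107 [(30, -23), (23, -18), (31, -15), (31, -13)]
113 [(30, -23), (35, -14)]
137 [(6, -34), (58, -25)]
143 [(60, -39), (57, -34), (60, -34), (58, -28), (61, -27)]
149 [(54, -53), (56, -40), (4, -24), (53, -34), (57, -32), (60, -40), (54, -29), (58, -28), (55, -20)]
155 [(56, -41), (4, -28), (56, -14)]
```

View pics/side7.png

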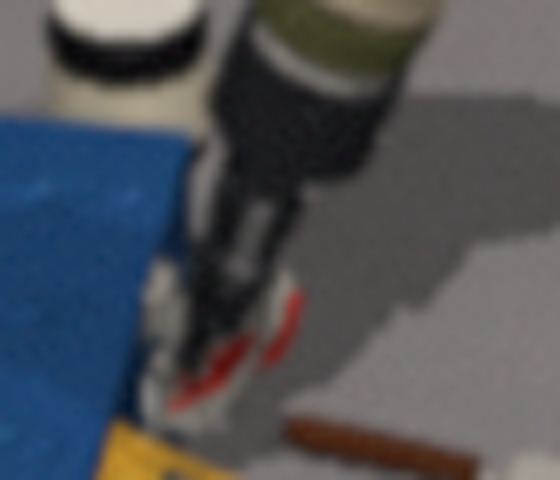

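Picture 12: the fingers slipped off again because the bail does not turn in the grip. The lever is now swung up to about 2.4 rad, with its tip at (285,325), and the bail stands nearly upright outside the fingers. I'll lift clear, then push the bar over.

{"op": "servo_tool", "data": {"targets": [{"xyz": [0,0.008,-0.022],"twist": [0,0,0],"jaw": 0.35},{"xyz": [0,0.02,-0.055],"twist": [0,0,0],"jaw": 0.35},{"xyz": [0,0.034,-0.09],"twist": [0,0,0],"jaw": 0.2},{"xyz": [0,0.045,-0.12],"twist": [0,0,0],"jaw": 0},{"xyz": [0.04,0.045,-0.14],"twist": [0.12,0,0],"jaw": 0},{"xyz": [0.08,0.02,-0.15],"twist": [0.24,0,0],"jaw": 0},{"xyz": [0.12,0.0,-0.15],"twist": [0.34,0,0],"jaw": 0},{"xyz": [0.16,0.0,-0.15],"twist": [0.34,0,0],"jaw": 0},{"xyz": [0.16,0.0,-0.15],"twist": [0.34,0,0],"jaw": 0}]}}

```text
clock: 21.7
tcp_pos: [0.452, 0.1806, 0.2624]
orientation: [-0.002, 0.681, 0.733, 0.0]
wrist_force: [0.2, 0.5, 0.0]
finger_gap: 0.0001
```

Run:
```python
from h import *
cplan()
ims=[]
for n,cr in (('side',(225,140,285,190)),('top',(240,160,300,210))):
    c=cam(n);W=world(c);save(c,n+'8',cr,6);ims.append(cv2.imread('pics/%s8.png'%n))
    L=(W-C)@M;L[...,0]=-L[...,0]-.0825
    hsv=cv2.cvtColor(c['color'],cv2.COLOR_RGB2HSV)
    for z0 in range(95,185,6):
        reg=(L[...,0]>.002)&(L[...,0]<.1)&(L[...,1]>-.065)&(L[...,1]<-.003)&(abs(L[...,2]-z0/1000-.003)<.003)
        red=(hsv[...,1]>130)&((hsv[...,0]<8)|(hsv[...,0]>172))
        if reg.any(): print(n,z0,'grey',sorted([(int(a*1000),int(b*1000)) for a,b,_ in L[reg&~red]])[::2],'red',sorted([(int(a*1000),int(b*1000)) for a,b,_ in L[reg&red]])[::3])
cv2.imwrite('pics/both8.png',np.vstack(ims))
```

```text
at [ 66.7 131.3 262.4] F [0.2 0.4 0. ] gap 0.0001
side 95 grey [(4, -44), (8, -45), (9, -35), (11, -26), (13, -33), (20, -16), (24, -10), (28, -11)] red [(12, -42)]
side 101 grey [(4, -22), (15, -22), (19, -19), (26, -21), (31, -14), (38, -20)] red [(16, -39), (19, -23), (26, -25)]
side 107 grey [(30, -22), (35, -10)] red [(21, -29), (26, -46), (28, -31)]
side 113 grey [(35, -15)] red [(31, -40), (34, -21)]
side 119 grey [(38, -15), (42, -12)] red [(38, -39)]
side 125 grey [(39, -11), (48, -18), (52, -18)] red [(51, -23)]
side 131 grey [(5, -21), (16, -21), (42, -10), (49, -14), (58, -23)] red [(55, -20)]
side 137 grey [(4, -45), (4, -23), (6, -36), (8, -46), (9, -37), (11, -24), (14, -34), (15, -23), (21, -32), (46, -13)] red [(59, -19)]
side 143 grey [(5, -43), (17, -34), (19, -25), (20, -38), (50, -9), (58, -24), (59, -22)] red [(60, -38)]
side 149 grey [(4, -24), (5, -23), (54, -58), (55, -46), (58, -28)] red []
side 155 grey [(2, -39), (4, -29), (57, -29)] red []
top 95 grey [(14, -23), (17, -20), (25, -16), (26, -19)] red []
top 101 grey [(3, -21), (18, -22), (19, -37), (20, -4
[... 735 characters left out ...]
), (11, -28), (12, -42), (12, -36), (14, -33), (14, -25), (15, -42), (15, -36), (17, -39), (17, -33), (17, -27), (22, -30), (22, -24), (44, -14), (48, -56)] red []
top 143 grey [(6, -25), (13, -44), (18, -41), (20, -27), (21, -41), (21, -32), (51, -55), (51, -16), (60, -29), (60, -23), (61, -37), (62, -46), (62, -20), (63, -31), (63, -26)] red []
top 149 grey [(2, -37), (5, -36), (6, -28), (7, -31), (22, -43), (54, -51), (54, -15), (56, -40), (57, -46), (60, -20), (61, -32)] red []
top 155 grey [(2, -34), (3, -42), (4, -25), (5, -28), (6, -42), (53, -40), (54, -12), (55, -29), (55, -23), (55, -18), (56, -37), (57, -48), (57, -15), (58, -54), (58, -26), (58, -20), (59, -40), (59, -34)] red []
```

View pics/both8.png

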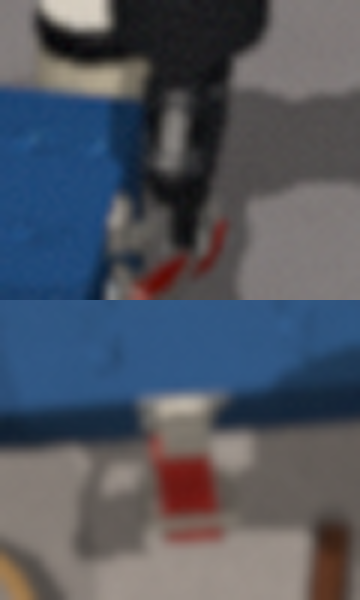

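Picture 13 and depth agree: lever ≈2.25 rad, bail bar at out=56 mm, z=156 mm, leaning out on the lever. I'll push both legs inward past vertical with the fingers set 36 mm apart, which clears the lever.

Run:
```python
from h import *
cplan((95,-34.5,220,0),(95,-34.5,136,0),(38,-34.5,136,0))
```

```text
at [ 66.6 129.  262.4] F [-0.9  0.1 -0.8] gap 0.0001
[95.0, -34.5, 220.0, 0.0] -> [-0.1634 -0.029   0.0422] [-0.001 -0.001  0.004]
[95.0, -34.5, 136.0, 0.0] -> [-0.1635 -0.0289  0.1262] [-0.001 -0.001  0.004]
[38.0, -34.5, 136.0, 0.0] -> [-0.1637  0.0281  0.1262] [-0.001 -0.001  0.004]
```

{"op": "servo_tool", "data": {"targets": [{"xyz": [-0.04,-0.029,0],"twist": [0,0,0],"jaw": 0.42},{"xyz": [-0.08,-0.029,0.01],"twist": [0,0,0],"jaw": 0.42},{"xyz": [-0.12,-0.029,0.03],"twist": [0,0,0],"jaw": 0.42},{"xyz": [-0.16,-0.029,0.042],"twist": [0,0,0],"jaw": 0.42},{"xyz": [-0.1635,-0.029,0.08],"twist": [0,0,0],"jaw": 0.42},{"xyz": [-0.1635,-0.029,0.115],"twist": [0,0,0],"jaw": 0.42},{"xyz": [-0.1635,-0.029,0.126],"twist": [0,0,0],"jaw": 0.42},{"xyz": [-0.1635,-0.029,0.126],"twist": [0,0,0],"jaw": 0.42},{"xyz": [-0.1635,-0.029,0.126],"twist": [0,0,0],"jaw": 0.42}]}}

```text
clock: 22.55
tcp_pos: [0.4343, 0.0101, 0.136]
orientation: [-0.001, 0.683, 0.731, -0.0]
wrist_force: [-1.1, 0.2, 0.4]
finger_gap: 0.0361
```

Run:
```python
from h import *
cplan((38,-34.2,136,0))
```

```text
at [ 96.2 -37.5 136. ] F [-1.   0.3  0.4] gap 0.0361
[38.0, -34.2, 136.0, 0.0] -> [ 0.0034  0.0582 -0.0001] [-0.002 -0.001 -0.002]
```

{"op": "servo_tool", "data": {"targets": [{"xyz": [0.002,0.0,0],"twist": [0,0,0],"jaw": 0.42},{"xyz": [0.002,0.015,0],"twist": [0,0,0],"jaw": 0.42},{"xyz": [0.002,0.025,0],"twist": [0,0,0],"jaw": 0.42},{"xyz": [0.002,0.033,0],"twist": [0,0,0],"jaw": 0.42},{"xyz": [0.002,0.041,0],"twist": [0,0,0],"jaw": 0.42},{"xyz": [0.002,0.049,0],"twist": [0,0,0],"jaw": 0.42},{"xyz": [0.002,0.055,0],"twist": [0,0,0],"jaw": 0.42},{"xyz": [0.002,0.06,0],"twist": [0,0,0],"jaw": 0.42},{"xyz": [0.002,0.06,0],"twist": [0,0,0],"jaw": 0.42},{"xyz": [0.002,0.06,0],"twist": [0,0,0],"jaw": 0.42}]}}

```text
clock: 23.38
tcp_pos: [0.4943, 0.0174, 0.1352]
orientation: [-0.001, 0.682, 0.731, -0.001]
wrist_force: [0.1, 0.3, 0.1]
finger_gap: 0.0356
```

```bash
cat >> h.py <<'E'
def latch(n,y0=-.065,y1=-.003):
    c=cam(n);W=world(c);L=(W-C)@M;L[...,0]=-L[...,0]-.0825
    hsv=cv2.cvtColor(c['color'],cv2.COLOR_RGB2HSV)
    red=(hsv[...,1]>130)&((hsv[...,0]<8)|(hsv[...,0]>172))
    br=hsv[...,2]>100
    for z0 in range(25,200,6):
        reg=(L[...,0]>.003)&(L[...,0]<.1)&(L[...,1]>y0)&(L[...,1]<y1)&(abs(L[...,2]-z0/1000-.003)<.003)
        f=lambda m:sorted([(int(a*1000),int(b*1000)) for a,b,_ in L[m]])
        if (reg&(red|br)).any(): print(n,z0,'grey',f(reg&~red&br)[::2],'red',f(reg&red)[::3])
    return c
E
python3 - <<'E'
from h import *
cplan(); latch('side'); latch('top')
E
```

```text
at [ 35.9 -34.4 135.2] F [0.1 0.3 0.1] gap 0.0356
side 79 grey [(11, -22)] red []
side 85 grey [(4, -25), (8, -20), (19, -20)] red []
side 91 grey [(4, -44), (5, -41), (8, -41), (12, -19), (16, -20), (19, -20)] red []
side 97 grey [(4, -25), (9, -34), (12, -19), (15, -24), (19, -20), (27, -19), (30, -20), (37, -20)] red []
side 103 grey [(20, -38), (24, -14), (27, -19), (30, -20), (34, -18)] red [(23, -41)]
side 109 grey [(20, -13), (24, -15), (30, -22)] red [(24, -34), (29, -30), (33, -23)]
side 115 grey [(20, -13)] red [(33, -26), (37, -20)]
side 121 grey [(17, -11), (21, -12)] red [(41, -43), (43, -29), (45, -21), (48, -23)]
side 127 grey [(17, -10)] red [(47, -26), (50, -30), (53, -39)]
side 133 grey [(9, -36), (16, -15)] red [(32, -10), (56, -18)]
side 139 grey [(5, -21), (9, -37), (13, -39), (15, -26), (43, -9)] red [(36, -5), (61, -29)]
side 145 grey [(10, -13), (13, -13)] red [(58, -26), (60, -37)]
side 151 grey [(3, -35), (5, -23), (8, -23)] red []
side 157 grey [(6, -37), (7, -29), (10, -36), (10, -14)] red []
```

The side depth now shows the bail legs leaning in, from (24,103) to (10,157), with the bar against the keeper boss. Retreating, then pressing the lever down from above.

{"op": "servo_tool", "data": {"targets": [{"xyz": [0,-0.03,0],"twist": [0,0,0],"jaw": 0.42},{"xyz": [0,-0.06,0],"twist": [0,0,0],"jaw": 0.42},{"xyz": [0,-0.06,0],"twist": [0,0,0],"jaw": 0.42},{"xyz": [0,-0.06,-0.04],"twist": [0,0,0],"jaw": 0.3},{"xyz": [0,-0.055,-0.06],"twist": [0,0,0],"jaw": 0},{"xyz": [0,-0.03,-0.06],"twist": [0,0,0],"jaw": 0},{"xyz": [0,-0.026,-0.06],"twist": [0,0,0],"jaw": 0},{"xyz": [0,-0.026,-0.06],"twist": [0,0,0],"jaw": 0},{"xyz": [0,-0.026,-0.06],"twist": [0,0,0],"jaw": 0}]}}

```text
clock: 24.23
tcp_pos: [0.4676, 0.0155, 0.1949]
orientation: [-0.002, 0.682, 0.731, -0.001]
wrist_force: [-0.0, 0.2, -0.3]
finger_gap: -0.0
```

Run:
```python
from h import *
latch('side'); cplan((63,-34,150,0),(67,-34,120,0),(70,-34,108,0))
```

```text
side 79 grey [(12, -21)] red []
side 85 grey [(4, -44), (4, -23), (12, -20), (15, -20), (19, -18)] red []
side 91 grey [(3, -28), (7, -29), (8, -23), (11, -24), (13, -36), (18, -26), (28, -12), (34, -22)] red []
side 97 grey [(4, -22), (11, -26), (15, -20), (19, -21), (27, -19), (28, -12), (30, -21), (37, -21)] red []
side 103 grey [(20, -38), (22, -52), (25, -53), (26, -21), (33, -23)] red [(23, -42)]
side 109 grey [(20, -16), (24, -15), (25, -55), (30, -22)] red [(27, -43), (29, -25), (32, -33)]
side 115 grey [(17, -12), (20, -13), (21, -54), (37, -21)] red [(34, -41), (36, -30), (39, -33)]
side 121 grey [(20, -16)] red [(41, -43), (43, -29), (45, -43), (48, -23)]
side 127 grey [(17, -14)] red [(48, -25), (52, -44)]
side 133 grey [(8, -47), (10, -36), (16, -21), (17, -12), (21, -33)] red [(53, -34), (59, -20)]
side 139 grey [(5, -22), (11, -27), (14, -53), (14, -33), (14, -11), (18, -28), (21, -33)] red [(56, -38)]
side 145 grey [(10, -58), (11, -51), (18, -31), (19, -21), (22, -29)] red [(58, -25), (61, -33)]
side 151 grey [(4, -29), (10, -36), (11, -53)] red []
side 157 grey [(5, -20), (7, -50), (7, -12), (9, -41), (9, -20)] red []
at [ 63.  -34.3 194.8] F [-0.8 -0.7 -0.6] gap -0.0001
[63.0, -34.0, 150.0, 0.0] -> [0.0003 0.0002 0.0448] [-0.004 -0.001 -0.001]
[67.0, -34.0, 120.0, 0.0] -> [ 0.0002 -0.0037  0.0748] [-0.004 -0.001 -0.001]
[70.0, -34.0, 108.0, 0.0] -> [ 0.0002 -0.0067  0.0868] [-0.004 -0.001 -0.001]
```

{"op": "servo_tool", "data": {"targets": [{"xyz": [0,0,0.035],"twist": [0,0,0],"jaw": 0},{"xyz": [0,0,0.048],"twist": [0,0,0],"jaw": 0},{"xyz": [0,-0.001,0.056],"twist": [0,0,0],"jaw": 0},{"xyz": [0,-0.003,0.064],"twist": [0,0,0],"jaw": 0},{"xyz": [0,-0.004,0.072],"twist": [0,0,0],"jaw": 0},{"xyz": [0,-0.006,0.08],"twist": [0,0,0],"jaw": 0},{"xyz": [0,-0.007,0.088],"twist": [0,0,0],"jaw": 0},{"xyz": [0,-0.007,0.094],"twist": [0,0,0],"jaw": 0},{"xyz": [0,-0.007,0.094],"twist": [0,0,0],"jaw": 0}]}}

```text
clock: 25.03
tcp_pos: [0.4608, 0.0151, 0.1003]
orientation: [-0.001, 0.682, 0.731, -0.001]
wrist_force: [-0.3, 0.6, 0.7]
finger_gap: 0.0
```

Run:
```python
from h import *
cplan(); latch('side')
```

```text
at [ 69.5 -34.4 100.3] F [-0.3  0.7  0.7] gap 0.0
side 79 grey [(11, -22), (19, -22), (33, -24), (37, -21)] red []
side 85 grey [(4, -24), (7, -25), (19, -22), (28, -10), (38, -19)] red []
side 91 grey [(3, -25), (8, -23), (12, -18), (16, -17), (24, -11), (26, -21), (30, -21), (37, -22), (48, -22)] red [(25, -52), (33, -28), (42, -37), (53, -44), (58, -32), (63, -21), (70, -22)]
side 97 grey [(3, -27), (10, -32), (11, -22), (15, -23), (19, -42), (21, -54), (22, -28), (25, -55)] red [(23, -40), (26, -25), (29, -30), (34, -42), (38, -44), (40, -26), (42, -38), (45, -22), (48, -47), (51, -29), (54, -31), (62, -27), (70, -24), (77, -29), (79, -40)]
side 103 grey [(21, -54), (21, -11), (24, -15), (77, -27)] red [(74, -19), (81, -19), (84, -30), (86, -38)]
side 109 grey [(16, -16), (20, -16), (21, -56), (76, -30)] red [(59, -21)]
side 115 grey [(17, -12)] red []
side 121 grey [(17, -12)] red []
side 127 grey [(17, -11)] red []
side 133 grey [(10, -53), (11, -29), (13, -36), (14, -53), (15, -24), (21, -32)] red []
side 139 grey [(10, -54), (12, -21), (13, -13), (21, -32)] red []
side 145 grey [(5, -43), (6, -15), (7, -33), (8, -44), (10, -54), (10, -13), (17, -33), (19, -43), (21, -32)] red []
side 151 grey [(3, -35), (4, -25), (5, -23), (9, -18)] red []
```

The lever is at about 1.55 rad and the bar has come down to z≈149 mm behind the lip. Continuing down.

{"op": "servo_tool", "data": {"targets": [{"xyz": [0,0,0.008],"twist": [0,0,0],"jaw": 0},{"xyz": [0,0.001,0.016],"twist": [0,0,0],"jaw": 0},{"xyz": [0,0.002,0.022],"twist": [0,0,0],"jaw": 0},{"xyz": [0,0.003,0.028],"twist": [0,0,0],"jaw": 0},{"xyz": [0,0.005,0.033],"twist": [0,0,0],"jaw": 0},{"xyz": [0,0.006,0.037],"twist": [0,0,0],"jaw": 0},{"xyz": [0,0.006,0.037],"twist": [0,0,0],"jaw": 0}]}}

```text
clock: 25.67
tcp_pos: [0.4677, 0.0155, 0.064]
orientation: [-0.001, 0.682, 0.731, -0.0]
wrist_force: [0.3, -0.5, 3.3]
finger_gap: -0.0002
```

Run:
```python
from h import *
cplan(); c=latch('side'); save(c,'side9',(225,140,295,200),8)
```

```text
at [ 62.6 -34.5  64. ] F [ 0.2 -0.5  3.3] gap -0.0002
side 43 grey [(74, -27)] red [(68, -44)]
side 49 grey [(52, -23)] red [(59, -30), (65, -37), (71, -24), (74, -31)]
side 55 grey [] red [(56, -24), (60, -22), (63, -24), (71, -25)]
side 61 grey [(45, -20)] red [(47, -31), (52, -23)]
side 67 grey [(27, -19), (41, -20)] red [(43, -37), (45, -45), (47, -34), (60, -22)]
side 73 grey [(26, -22), (30, -21), (34, -21)] red [(36, -27), (39, -35), (41, -45), (52, -20)]
side 79 grey [(20, -12), (23, -21), (30, -21)] red [(30, -44), (34, -46), (35, -35)]
side 85 grey [(3, -26), (8, -23), (21, -58), (26, -22)] red [(22, -28), (26, -45), (28, -32), (32, -35)]
side 91 grey [(4, -24), (12, -43), (17, -12), (19, -22), (20, -14)] red [(20, -39), (25, -32)]
side 97 grey [(7, -26), (11, -45), (16, -41), (17, -13), (18, -50), (19, -43)] red [(20, -37)]
side 103 grey [(13, -12)] red []
side 109 grey [(13, -13), (16, -14)] red []
side 115 grey [(13, -12)] red []
side 121 grey [(14, -11)] red []
side 127 grey [(10, -12)] red []
side 133 grey [(10, -54), (12, -24), (14, -30)] red []
side 139 grey [(5, -43), (5, -20), (7, -51), (8, -45), (9, -39), (10, -53), (10, -31), (10, -10), (11, -26), (19, -47), (19, -23), (21, -35)] red []
side 145 grey [(4, -25), (5, -41), (19, -24)] red []
side 151 grey [(4, -28), (5, -43)] red []
```

View pics/side9.png

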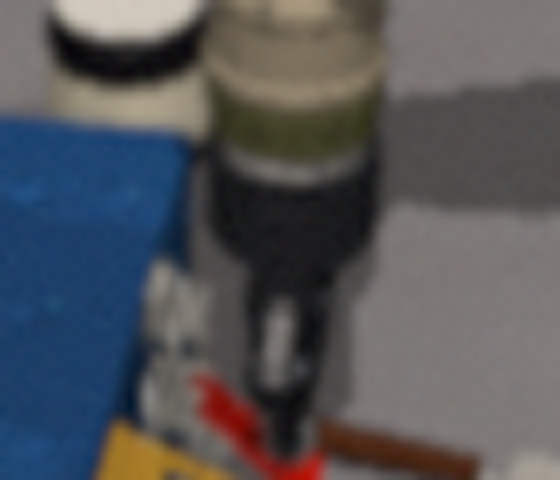

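Picture 14: the bar sits in the keeper trough (depth shows it at z≈142 mm, behind the lip at (180,290)), with the lever at about 0.9 rad. Pressing on past centre.

{"op": "servo_tool", "data": {"targets": [{"xyz": [0,0.002,0.007],"twist": [0,0,0],"jaw": 0},{"xyz": [0,0.006,0.011],"twist": [0,0,0],"jaw": 0},{"xyz": [0,0.012,0.015],"twist": [0,0,0],"jaw": 0},{"xyz": [0,0.018,0.018],"twist": [0,0,0],"jaw": 0},{"xyz": [0,0.023,0.019],"twist": [0,0,0],"jaw": 0},{"xyz": [0,0.027,0.019],"twist": [0,0,0],"jaw": 0},{"xyz": [0,0.029,0.019],"twist": [0,0,0],"jaw": 0},{"xyz": [0,0.029,0.019],"twist": [0,0,0],"jaw": 0}]}}

```text
clock: 26.38
tcp_pos: [0.4842, 0.0183, 0.0414]
orientation: [-0.01, 0.682, 0.731, -0.008]
wrist_force: [-26.1, -2.2, 5.5]
finger_gap: 0.0003
```

Run:
```python
from h import *
cplan(); latch('side')
```

```text
at [ 45.9 -32.8  41.4] F [-26.2  -0.4   5.5] gap 0.0003
side 43 grey [(18, -24)] red []
side 49 grey [(45, -22), (52, -28)] red []
side 55 grey [(21, -28), (38, -19)] red []
side 61 grey [(21, -28)] red []
side 67 grey [(15, -21), (19, -23)] red [(22, -26)]
side 73 grey [(9, -14), (16, -19)] red []
side 79 grey [(9, -11), (15, -20)] red []
side 85 grey [(4, -24), (12, -43), (13, -14), (15, -20), (19, -20)] red []
side 91 grey [(3, -27), (8, -41), (11, -46), (13, -15), (15, -22)] red []
side 97 grey [(8, -41), (10, -10), (12, -44), (15, -45), (16, -42), (18, -24)] red []
side 103 grey [(9, -16), (15, -21)] red []
side 115 grey [(10, -12)] red []
side 121 grey [(9, -14)] red []
side 127 grey [(10, -13)] red []
side 133 grey [(14, -30)] red []
side 139 grey [(5, -21), (7, -28), (9, -16), (10, -31), (12, -21), (15, -23)] red []
side 145 grey [(5, -20)] red []
side 151 grey [(4, -29), (5, -22)] red []
```

{"op": "servo_tool", "data": {"targets": [{"xyz": [0,-0.02,0],"twist": [0,0,0],"jaw": 0},{"xyz": [0,-0.05,0],"twist": [0,0,0],"jaw": 0},{"xyz": [0,-0.06,-0.04],"twist": [0,0,0],"jaw": 0},{"xyz": [0,-0.06,-0.08],"twist": [0,0,0],"jaw": 0},{"xyz": [0.0,-0.06,-0.12],"twist": [0,0,0],"jaw": 0},{"xyz": [0.04,-0.04,-0.15],"twist": [0,0,0],"jaw": 0},{"xyz": [0.08,-0.025,-0.17],"twist": [0,0,0],"jaw": 0},{"xyz": [0.12,-0.025,-0.17],"twist": [0,0,0],"jaw": 0},{"xyz": [0.12,-0.025,-0.17],"twist": [0,0,0],"jaw": 0},{"xyz": [0.12,-0.025,-0.17],"twist": [0,0,0],"jaw": 0}]}}

```text
clock: 27.27
tcp_pos: [0.4642, 0.1384, 0.2162]
orientation: [-0.001, 0.681, 0.733, 0.001]
wrist_force: [-0.4, -0.4, -0.5]
finger_gap: 0.0
```

Run:
```python
from h import *
cplan((63,85,165,0)); latch('top'); c=latch('side'); save(c,'side10',(215,140,295,210),8)
W=world(c);L=(W-C)@M;L[...,0]=-L[...,0]-.0825
hsv=cv2.cvtColor(c['color'],cv2.COLOR_RGB2HSV)
k=(hsv[...,0]>12)&(hsv[...,0]<30)&(hsv[...,1]>100)&(L[...,0]>-.01)&(L[...,0]<.1)&(abs(L[...,1]-.085)<.05)&(L[...,2]>.05)&(L[...,2]<.25)
q=L[k]*1000
for o in range(0,75,8): 
    s=q[abs(q[:,0]-o)<4]
    if len(s): print(o,s.mean(0).round(1),s[:,1].min().round(),s[:,1].max().round())
```

```text
at [ 57.4  88.4 216.2] F [-0.5 -0.4 -0.5] gap 0.0
[63.0, 85.0, 165.0, 0.0] -> [-0.0035 -0.0056  0.0512] [ 0.    -0.002  0.004]
top 25 grey [] red [(23, -46), (25, -21), (27, -46), (28, -24), (30, -45)]
top 31 grey [] red [(23, -33), (26, -36)]
top 37 grey [] red [(23, -30)]
top 43 grey [] red [(23, -24)]
top 49 grey [(24, -20)] red []
top 55 grey [] red [(23, -41)]
top 61 grey [(22, -20)] red [(23, -38)]
top 67 grey [] red [(23, -32)]
top 73 grey [(11, -51), (14, -57), (14, -18), (14, -12)] red [(23, -23)]
top 79 grey [(15, -53)] red []
top 85 grey [(13, -23), (24, -43)] red [(23, -40)]
top 91 grey [(13, -56), (17, -23), (18, -40), (19, -20), (23, -22)] red [(23, -34), (24, -37)]
top 97 grey [(11, -20), (14, -52), (20, -28), (21, -34), (22, -43), (22, -37)] red []
top 103 grey [(15, -14), (21, -25)] red []
top 109 grey [(12, -11)] red []
top 121 grey [(11, -11), (14, -51)] red []
top 133 grey [(13, -22), (15, -45), (16, -22), (17, -36), (22, -33)] red []
top 139 grey [(6, -42), (6, -34), (7, -39), (8, -22), (9, -36), (9, -25), (10, -42), (10, -16), (11, -22), (12, -39), (12, -33), (1
[... 842 characters left out ...]
de 103 grey [(10, -11)] red []
side 109 grey [(10, -11)] red []
side 115 grey [(10, -12)] red []
side 121 grey [(10, -9)] red []
side 127 grey [(10, -13)] red []
side 133 grey [(5, -22)] red []
side 139 grey [(5, -21), (7, -31), (9, -18), (10, -12), (12, -22)] red []
side 145 grey [(5, -22)] red []
side 151 grey [(3, -32)] red []
side 157 grey [(3, -32)] red []
0 [  0.7  86.6 152. ] 49.0 106.0
8 [  8.1  86.4 149.7] 70.0 103.0
16 [ 16.2  87.7 146.1] 67.0 106.0
24 [ 23.4  84.7 143. ] 63.0 105.0
32 [ 32.3  86.  138. ] 69.0 103.0
40 [ 40.1  85.5 134.2] 65.0 101.0
48 [ 47.8  86.5 131.2] 66.0 103.0
56 [ 55.7  86.4 127.1] 68.0 104.0
64 [ 63.8  86.5 127.2] 72.0 103.0
72 [ 68.3  86.8 128. ] 72.0 95.0
```

View pics/side10.png

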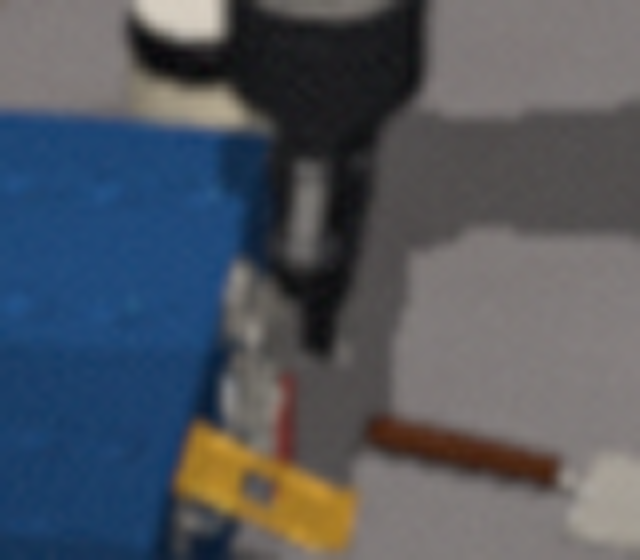

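Picture 15: the red lever is vertical against the case front at (287,420). Depth gives its face at a constant 23 mm out from z=25 to 93 mm, so it is home. The bar is in the keeper. The hasp slopes out at (270,490), about 1.15 rad. Next I fold it with the tool pitched 40° to clear the staple.

Run:
```python
from h import *
cplan((72,86,175,40),(62,86,140,40),(62,86,128,40),(53,86,114,40),(41,86,104,40),(27.5,86,98.5,40),(17.5,86,97,40),(14,86,97,40))
```

```text
at [ 58.6  85.8 215.1] F [-0.7  0.  -0.6] gap -0.0
[72.0, 86.0, 175.0, 40.0] -> [ 0.0002 -0.0133  0.0401] [-0.7   -0.001  0.001]
[62.0, 86.0, 140.0, 40.0] -> [ 0.0001 -0.0032  0.0751] [-0.7   -0.001  0.001]
[62.0, 86.0, 128.0, 40.0] -> [ 0.0001 -0.0032  0.0871] [-0.7   -0.001  0.001]
[53.0, 86.0, 114.0, 40.0] -> [1.000e-04 5.900e-03 1.011e-01] [-0.7   -0.001  0.001]
[41.0, 86.0, 104.0, 40.0] -> [1.00e-04 1.79e-02 1.11e-01] [-0.7   -0.001  0.001]
[27.5, 86.0, 98.5, 40.0] -> [1.000e-04 3.140e-02 1.165e-01] [-0.7   -0.001  0.001]
[17.5, 86.0, 97.0, 40.0] -> [1.00e-04 4.14e-02 1.18e-01] [-0.7   -0.001  0.001]
[14.0, 86.0, 97.0, 40.0] -> [1.00e-04 4.49e-02 1.18e-01] [-0.7   -0.001  0.001]
```

{"op": "servo_tool", "data": {"targets": [{"xyz": [0,-0.006,0.01],"twist": [-0.12,0,0],"jaw": 0},{"xyz": [0,-0.013,0.02],"twist": [-0.24,0,0],"jaw": 0},{"xyz": [0,-0.013,0.03],"twist": [-0.36,0,0],"jaw": 0},{"xyz": [0,-0.013,0.035],"twist": [-0.48,0,0],"jaw": 0},{"xyz": [0,-0.013,0.04],"twist": [-0.6,0,0],"jaw": 0},{"xyz": [0,-0.013,0.04],"twist": [-0.7,0,0],"jaw": 0},{"xyz": [0,-0.008,0.06],"twist": [-0.7,0,0],"jaw": 0},{"xyz": [0,-0.003,0.08],"twist": [-0.7,0,0],"jaw": 0},{"xyz": [0,-0.003,0.089],"twist": [-0.7,0,0],"jaw": 0},{"xyz": [0,0.002,0.096],"twist": [-0.7,0,0],"jaw": 0},{"xyz": [0,0.006,0.101],"twist": [-0.7,0,0],"jaw": 0},{"xyz": [0,0.006,0.101],"twist": [-0.7,0,0],"jaw": 0}]}}

```text
clock: 28.37
tcp_pos: [0.48, 0.1404, 0.1258]
orientation: [0.227, 0.645, 0.689, 0.24]
wrist_force: [-0.7, -0.8, -0.4]
finger_gap: 0.0001
```

```bash
cat >> h.py <<'E'
def hasp(n):
    c=cam(n);W=world(c);L=(W-C)@M;L[...,0]=-L[...,0]-.0825
    hsv=cv2.cvtColor(c['color'],cv2.COLOR_RGB2HSV)
    k=(hsv[...,0]>12)&(hsv[...,0]<30)&(hsv[...,1]>100)&(L[...,0]>-.01)&(L[...,0]<.1)&(abs(L[...,1]-.085)<.03)&(L[...,2]>.05)&(L[...,2]<.25)
    q=L[k]*1000
    for z in range(70,170,8):
        s=q[abs(q[:,2]-z)<4]
        if len(s): print(n,'z',z,len(s),s.mean(0).round(1))
    return c
E
python3 - <<'E'
from h import *
hasp('side'); cplan((41,86,104,40),(27.5,86,98.5,40),(17.5,86,97,40),(14,86,97,40))
E
```

```text
side z 110 13 [ 55.9  90.2 113.2]
side z 118 17 [ 48.4  94.7 117.3]
side z 126 12 [ 38.3  94.  126.2]
side z 134 16 [ 31.9  88.  133.7]
side z 142 23 [ 19.8  89.3 141.4]
side z 150 37 [  6.   85.8 150. ]
side z 158 5 [  1.2  99.8 154.8]
at [ 41.8  89.4 126.2] F [-0.6  0.2 -0.6] gap -0.0002
[41.0, 86.0, 104.0, 40.0] -> [-0.0034 -0.0133  0.0178] [-0.024  0.005 -0.002]
[27.5, 86.0, 98.5, 40.0] -> [-0.0033 -0.0061  0.0305] [-0.024  0.005 -0.002]
[17.5, 86.0, 97.0, 40.0] -> [-0.0032  0.0007  0.038 ] [-0.024  0.005 -0.002]
[14.0, 86.0, 97.0, 40.0] -> [-0.0032  0.0035  0.0401] [-0.024  0.005 -0.002]
```

Run:
```python
from h import *
s=env.get_state();print(s['joint_pos'].round(3),s['qvel'].round(3),s['orientation'])
z=q2R(s['orientation']).apply([0,0,1]);print(z.round(3))
cplan((53,86,114,40))
```

```text
[ 0.162 -0.169 -1.027  0.041 -0.063  0.074] [ 0.007 -0.022 -0.     0.015 -0.001  0.001] [0.22706724 0.64487639 0.68906451 0.24034352]
[ 0.623  0.038 -0.781]
at [ 41.8  89.4 126.2] F [-0.6  0.2 -0.6] gap -0.0002
[53.0, 86.0, 114.0, 40.0] -> [-0.0034 -0.0164  0.0025] [-0.024  0.005 -0.002]
```

Joint 3 is at its limit, so 40° pitch is not reachable here. I'll use 15° pitch and push near the leaf's side edge (y=108 mm), which clears the staple.

Run:
```python
from h import *
cplan((62,100,170,15),(68,108,150,15),(62,108,126,15),(56,108,116,15))
```

```text
at [ 41.8  89.4 126.2] F [-0.6  0.2 -0.6] gap -0.0002
[62.0, 100.0, 170.0, 15.0] -> [ 0.0103  0.0115 -0.0469] [ 0.412  0.005 -0.003]
[68.0, 108.0, 150.0, 15.0] -> [ 0.0184 -0.0057 -0.0351] [ 0.412  0.005 -0.003]
[62.0, 108.0, 126.0, 15.0] -> [ 0.0185 -0.016  -0.0126] [ 0.412  0.005 -0.003]
[56.0, 108.0, 116.0, 15.0] -> [ 0.0185 -0.0175 -0.001 ] [ 0.412  0.005 -0.003]
```

{"op": "servo_tool", "data": {"targets": [{"xyz": [0.003,0.006,-0.02],"twist": [0.1,0,0],"jaw": 0},{"xyz": [0.01,0.011,-0.04],"twist": [0.2,0,0],"jaw": 0},{"xyz": [0.01,0.011,-0.047],"twist": [0.32,0,0],"jaw": 0},{"xyz": [0.018,-0.002,-0.04],"twist": [0.412,0,0],"jaw": 0},{"xyz": [0.018,-0.006,-0.035],"twist": [0.412,0,0],"jaw": 0},{"xyz": [0.018,-0.006,-0.035],"twist": [0.412,0,0],"jaw": 0},{"xyz": [0.018,-0.006,-0.035],"twist": [0.412,0,0],"jaw": 0}]}}

```text
clock: 29.0
tcp_pos: [0.4518, 0.1571, 0.1495]
orientation: [0.091, 0.677, 0.724, 0.095]
wrist_force: [-0.2, 0.5, -0.5]
finger_gap: -0.0
```

Run:
```python
from h import *
cplan((64,108,130,15),(56,108,116,15),(44,108,106,15),(30.5,108,101,15),(20.5,108,99,15),(15,108,99,15))
print(env.get_state()['joint_pos'].round(3))
```

```text
at [ 68.6 107.9 149.5] F [-0.2  0.5 -0.5] gap -0.0
[64.0, 108.0, 130.0, 15.0] -> [ 0.0001 -0.0007  0.02  ] [ 0.002  0.004 -0.003]
[56.0, 108.0, 116.0, 15.0] -> [0.0002 0.0034 0.0356] [ 0.002  0.004 -0.003]
[44.0, 108.0, 106.0, 15.0] -> [0.0003 0.0124 0.0484] [ 0.002  0.004 -0.003]
[30.5, 108.0, 101.0, 15.0] -> [0.0003 0.0241 0.0568] [ 0.002  0.004 -0.003]
[20.5, 108.0, 99.0, 15.0] -> [0.0004 0.0332 0.0613] [ 0.002  0.004 -0.003]
[15.0, 108.0, 99.0, 15.0] -> [0.0004 0.0385 0.0627] [ 0.002  0.004 -0.003]
[ 0.189 -0.028 -0.604  0.733 -0.035  0.117]
```

{"op": "servo_tool", "data": {"targets": [{"xyz": [0,-0.001,0.02],"twist": [0,0,0],"jaw": 0},{"xyz": [0,0.003,0.035],"twist": [0,0,0],"jaw": 0},{"xyz": [0,0.008,0.042],"twist": [0,0,0],"jaw": 0},{"xyz": [0,0.012,0.048],"twist": [0,0,0],"jaw": 0},{"xyz": [0,0.018,0.053],"twist": [0,0,0],"jaw": 0},{"xyz": [0,0.024,0.057],"twist": [0,0,0],"jaw": 0},{"xyz": [0,0.029,0.059],"twist": [0,0,0],"jaw": 0},{"xyz": [0,0.033,0.061],"twist": [0,0,0],"jaw": 0},{"xyz": [0,0.033,0.061],"twist": [0,0,0],"jaw": 0}]}}

```text
clock: 29.75
tcp_pos: [0.502, 0.1608, 0.1015]
orientation: [0.092, 0.677, 0.724, 0.096]
wrist_force: [0.5, 0.1, 0.3]
finger_gap: -0.0
```

Run:
```python
from h import *
cplan((20.5,108,99,15),(14,108,99,15)); hasp('side')
```

```text
at [ 18.2 108.1 101.5] F [0.5 0.1 0.3] gap -0.0
[20.5, 108.0, 99.0, 15.0] -> [-0.0001 -0.0029  0.0018] [ 0.005  0.003 -0.003]
[14.0, 108.0, 99.0, 15.0] -> [-0.      0.0034  0.0035] [ 0.005  0.003 -0.003]
side z 86 4 [  9.9 102.4  86.3]
side z 102 2 [  5.   82.5 104.5]
side z 110 2 [  4.3  87.1 113. ]
side z 118 3 [  3.8  99.3 118.4]
side z 126 8 [  4.5  91.4 124.6]
side z 134 6 [  3.6  83.7 133.8]
side z 142 6 [  3.2  87.  141. ]
side z 150 9 [  2.6  90.3 151.7]
side z 158 13 [  0.7  86.6 155.7]
```

{"op": "servo_tool", "data": {"targets": [{"xyz": [0,0.003,0.001],"twist": [0,0,0],"jaw": 0},{"xyz": [0,0.006,0.002],"twist": [0,0,0],"jaw": 0},{"xyz": [0,0.008,0.002],"twist": [0,0,0],"jaw": 0},{"xyz": [0,0.008,0.002],"twist": [0,0,0],"jaw": 0}]}}

```text
clock: 30.13
tcp_pos: [0.5056, 0.161, 0.1003]
orientation: [0.089, 0.677, 0.724, 0.094]
wrist_force: [-10.9, -0.6, 9.0]
finger_gap: -0.0003
```

{"op": "servo_tool", "data": {"targets": [{"xyz": [0,-0.02,0],"twist": [0,0,0],"jaw": 0},{"xyz": [0,-0.055,0],"twist": [0,0,0],"jaw": 0},{"xyz": [0,-0.09,-0.02],"twist": [0.1,0,0],"jaw": 0},{"xyz": [0.03,-0.09,-0.06],"twist": [0.2,0,0],"jaw": 0},{"xyz": [0.06,-0.09,-0.1],"twist": [0.25,0,0],"jaw": 0},{"xyz": [0.09,-0.09,-0.14],"twist": [0.25,0,0],"jaw": 0},{"xyz": [0.09,-0.09,-0.17],"twist": [0.25,0,0],"jaw": 0},{"xyz": [0.09,-0.09,-0.17],"twist": [0.25,0,0],"jaw": 0},{"xyz": [0.09,-0.09,-0.17],"twist": [0.25,0,0],"jaw": 0}]}}

```text
clock: 30.88
tcp_pos: [0.3734, 0.2449, 0.246]
orientation: [0.008, 0.682, 0.731, 0.009]
wrist_force: [0.3, -0.1, -0.9]
finger_gap: -0.0002
```

Run:
```python
from h import *
cplan(); c=hasp('side'); t=hasp('top'); latch('top'); latch('side')
W=world(t);L=(W-C)@M*1000
m=(L[...,2]>150)&(L[...,2]<172)&(abs(L[...,1])<140)&(abs(L[...,0])<78)
q=L[m]; A=np.c_[q[:,0],np.ones(len(q))]; print('lid z=ax+b',np.linalg.lstsq(A,q[:,2],rcond=None)[0])
tins(W,t)
a=cv2.resize(c['color'][60:340,60:400],(510,420)); b=cv2.resize(t['color'][30:320,80:420],(0,0),fx=.83,fy=.83)
s=np.zeros((590,800,3),np.uint8)
A1=cv2.resize(c['color'][140:215,215:300],(0,0),fx=4.6,fy=4.6,interpolation=cv2.INTER_CUBIC)
B1=cv2.resize(t['color'][30:320,80:420],(0,0),fx=1.15,fy=1.15)
A1=A1[:, :391]; s[:A1.shape[0],:A1.shape[1]]=A1; s[:B1.shape[0],409:409+391]=B1[:,:391]
D=cv2.resize(t['color'][140:200,190:300],(0,0),fx=3.9,fy=3.9,interpolation=cv2.INTER_CUBIC)
s[350:350+D.shape[0],:D.shape[1]]=D
cv2.imwrite('pics/final.png',s[...,::-1])
```

```text
at [140.7 201.  246. ] F [ 0.3 -0.1 -0.9] gap -0.0002
side z 86 16 [ 5.7 88.8 85.6]
side z 94 8 [ 2.8 88.5 94.1]
side z 102 2 [  2.8  99.  102.9]
side z 110 6 [  2.2  91.8 109.3]
side z 118 4 [  2.2  88.9 120. ]
side z 126 5 [  3.4  93.7 126.3]
side z 134 5 [  1.9  84.3 133.9]
side z 142 7 [  3.3  87.1 141.8]
side z 150 12 [  1.6  85.9 151.5]
side z 158 9 [  0.4  88.1 155.8]
top z 78 2 [-2.  88.6 76. ]
top z 86 13 [ 6.6 84.  87.5]
top z 94 3 [ 5.6 88.1 93.1]
top z 102 5 [  3.3  95.  101.7]
top z 110 5 [  4.5  78.1 110. ]
top z 118 1 [  4.6  86.4 116.6]
top z 126 7 [  5.1  92.1 124. ]
top z 134 5 [  5.   73.8 134.6]
top z 142 4 [  4.8  86.2 141.1]
top z 150 8 [  3.3  91.3 152.7]
top z 158 24 [  2.9  84.9 156.5]
top 25 grey [(28, -20)] red [(25, -27), (27, -45), (28, -24)]
top 31 grey [(25, -21)] red [(23, -36), (24, -42), (26, -33)]
top 37 grey [(23, -21)] red []
top 43 grey [] red [(24, -30)]
top 49 grey [] red [(24, -23)]
top 55 grey [] red [(23, -38)]
top 61 grey [] red [(23, -35)]
top 67 grey [(22, -20)] red [(23, -29)]
top 73 grey [(11, -51), (14, -18), (14, -11), (23, -23)] red 
[... 1626 characters left out ...]
 -41), (15, -23), (21, -30)] red []
side 103 grey [(10, -10), (20, -38)] red []
side 109 grey [(9, -15)] red []
side 115 grey [(10, -12)] red []
side 121 grey [(9, -15)] red []
side 133 grey [(4, -25), (10, -12), (11, -29), (12, -42), (15, -24), (21, -33)] red []
side 139 grey [(5, -43), (6, -55), (7, -29), (9, -39), (10, -54), (10, -12), (11, -30), (18, -29), (19, -23), (21, -32)] red []
side 145 grey [(5, -42), (5, -21), (19, -46)] red []
side 151 grey [(3, -32), (5, -23)] red []
side 157 grey [(3, -33)] red []
lid z=ax+b [1.87184551e-03 1.60597767e+02]
red [270. 189.] 42 [0.5049 0.0184 0.0331]
orange [403. 263.] 184 [ 0.27   -0.378   0.0361]
orange [416. 260.] 95 [ 0.2897 -0.3926  0.1065]
```

View pics/final.png

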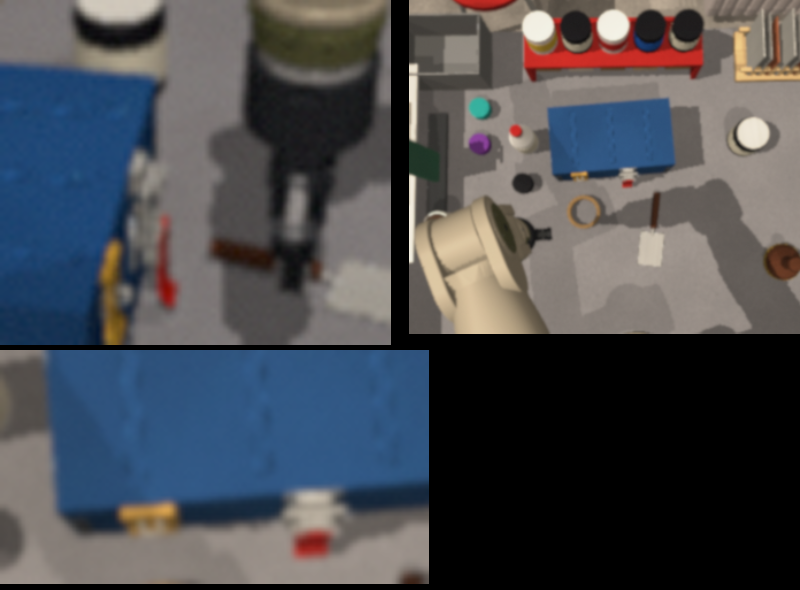

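Picture 16: the lid is flat, the lever hangs down at (165,265) with the bail on the keeper, and the hasp lies flat at (112,295) with the staple through its slot. The bystanders are where they were, and the arm is clear of everything.

```bash
python3 -c "
from workcell import env
print(env.hand_in(), env.get_state()['clock'])"
```

```text
the job is handed in; nothing more can be done
the job is handed in; nothing more can be done
```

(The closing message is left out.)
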